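# Fasten the neck rest to a bottle cradle with a quarter-turn thumbscrew

### The arm

A 7-joint arm with a two-finger parallel gripper is mounted at the origin on a cart in front of the work surface, level with it; the furniture and walls round the work are solid. World frame = base frame: x ahead of the robot, y to its left, z up, the work surface at z = 0. Lengths are in m, angles in rad, forces in N, time in s.
With the tool pointing down it reaches from about 0.4 to 0.875 m from the base axis. Payload 19.3 kg.
Tool frame: the origin (TCP) lies between the finger pads; the fingertips stand 19 mm ahead of it and the grasp point (between the pads) is the TCP; z points along the fingers, y is the line along which they close (so a half turn about z gives the same grasp; the last joint's range is limited). The gripper opens to 85 mm and grips with 20 to 120 N. Pads are 22 mm wide; open, the fingers measure 114 mm over their backs; the gripper's body (76 mm by 85 mm) begins 54 mm behind the grasp point. The pads swing forward as they close: fully open they stand 13 mm farther back than shut.
Start: joints at [1.2, 0.521, -0.036, 1.599, 0.021, 1.021, -0.113], TCP at [0.185, -0.597, 0.25] pointing down, gripper open.
Joint ranges: [-2.91, 2.91], [-0.3, 2.13], [-1.5, 1.42], [0.17, 2.43], [-1.26, 4.41], [0.16, 1.93], [-2.52, 2.52]. Speed limits (rad/s): [1.89, 1.89, 2.39, 2.39, 3.01, 3.01, 3.01].

### API

Orientations are given as a unit quaternion [x, y, z, w].
In Python, from station import monitor, imaging, env gives the robot as it stands. The module is installed in compiled form; this text tells all that it offers.
- The arm moves only by the tool move_arm, never from a script. Its argument "increments" is a list of rows, each a list of 5 numbers: the closure, from 0 (fully open) to 1 (shut), then the shift along the tool's x, y, z as a fraction of full scale, then the turn about the tool's z as a fraction of full scale. A call has 1 to 12 rows; each row is the pose to reach, as a shift and turn from the pose commanded when the call began, along the tool's axes at that moment, turning the shorter way round; what a row does not reach only later rows make up. Full scale, the value 1, is 30 cm for a shift and 180 degrees for a turn. A row lasts 1/12 s, in which the tool goes at most 41.7 mm and 7.16 degrees, less where a joint would pass 70% of its speed; a pose out of reach is approached as far as the arm can. A call with a number of a shift or a turn outside -1 to 1 is refused whole. A call with a gripper value outside its range is refused whole. The fingers move at their own pace and stop on an object; the grip force is fixed at half the most. Time passes only in rows, so rows that repeat a pose let the fingers close. It gives the time, the measured TCP pose, the force, the opening and the grip force at its end, in the units of the state.
- monitor.read_state(): the state, without advancing time (a new reading comes with each control period).
- imaging.get_image(name): name is "scene" or "top" or "wrist"; returns the picture (384x512x3 uint8, red, green, blue); there is no depth.
- imaging.camera_params(name): a dict with "K" (3x3 intrinsics, pixels), "pose" (4x4, takes a point from camera to world coordinates). Camera axes: x right, y down, z forward; pixel columns grow to the right and rows downward; lengths in m; the calibration is good to about 2 mm. A picture is of the moment at which its call begins: read the wrist's pose just before it. camera_params takes no time and is no camera call; for the wrist camera it gives the pose at the moment of the call.
- env.finish_job(): hands the job in; it is judged then, once.
The state is a dict: "time": time; "joint_positions": joint angles; "joint_velocities": joint speeds; "tau": joint torques, N m; "ee_pos": TCP position; "tool_rot": TCP orientation; "ft_force": force on the tool from outside, world axes, zero at the start; "wrist_torque": the same for the moment, N m; "opening": finger opening in m; "grip_force": force on a finger pad.
Only numpy, scipy, OpenCV 4.12 (cv2) and the standard library are available. Lean on these libraries where they do the work, as an engineer would, in place of code of your own. Each camera call takes 0.05 s, during which the arm holds its last target. There are 200 camera calls.

### The job

Lay the loose neck rest flat in the cradle's steel channel, its yoke at the open end away from the bottle-foot rest, and line up its key slot with the one hidden in the nut strip beneath. Put the brass thumbscrew down through both slots until its flange lies flat on the strap, then give it a quarter turn so that it locks, and let go. Do not disturb the half bottle, the wine glass or the silver tasting cup.

Things in the scene. Friction and masses are not known exactly. Their poses are not given: they have to be found in the camera images.
- cradle: Bottle cradle, fixed: dark oak base 250 x 90 x 12 mm with a steel channel. Origin on the table top under the channel's centre, z up. x runs along the channel: +x to its open end (base ends at +75 mm), -x to the low oak bottle-foot rest (-168 to -132 mm, 60 mm high). Channel: x -65 to +65 mm, open above and at both ends.
- channel (a point): Centre of the channel, 42 mm above the table, level with the two ledges that carry the strap; cradle's axes. Its upright cheeks are 44 mm apart (y = +-22 mm), 8 mm high above the ledges, then flare outward to 18 mm. Along its floor lies the fixed nut strip, dark steel, 95 x 30 x 6 mm, top 1 mm below the ledges, hollow under it for 23 mm.
- channel_end (a point): Middle of the channel's open end (+x), 42 mm up. The nut strip has one key slot like the strap's, on the centre line, long side along x, its centre anywhere from x = -15 to +15 mm (not measured); elsewhere the strip is solid. Under the strap it is felt for: screw nose in the strap's eye, drag the strap along by it, and the nose dips 3 mm in the strip's slot, deep at its eye.
- neck_rest_hole (a point): Centre of the key slot in the loose neck rest, at the strap's upper face. Aluminium strap 150 x 40 x 8 mm, flat on the table at first, 0.2 to 0.4 kg in all. x along the strap to the yoke, z up; strap ends 30 mm to -x and 120 mm to +x of this point. Key slot, right through: 32 mm along x, 9.5 mm wide, with a square eye 17 x 17 mm in its middle.
- neck_rest_yoke (a point): Grip point on the neck rest's upright oak yoke, 42 mm above the strap's underside and 100 mm to +x of the key slot; same axes. Yoke 16 mm thick along x (grip across this), 60 mm wide along y, solid from 8 to 53 mm above the strap's underside; above, two prongs 34 mm apart rise to 82 mm.
- thumbscrew_wing (a point): Middle of the brass thumbscrew's flat wing (grip here), on its axis, 30 mm above the flange's underside; 80 mm up when home. x along the wing and the cross bar (a half turn is the same), z up. Wing 34 mm wide (x), 10 mm thick (y), 6 to 46 mm above the flange's underside; flange 37 mm wide, 6 mm thick. 0.08 to 0.17 kg. Hangs upright in the park block at first.
- thumbscrew_nose (a point): End of the screw's nose, 61 mm below the wing point. From the flange's underside down: shank 14 mm in diameter; cross bar 28 x 6.5 mm at 17 to 24 mm; nose 14 mm wide, tapering from 25 mm to 5 mm wide at 31 mm. Drops only with bar along the slots (7 degrees) and within 1.5 mm of both slots; home, the bar is 2 mm under the strip and a quarter turn either way locks.
- park_block: Light wood block 60 x 60 x 42 mm, fixed to the table, origin under its centre; a round hole 31 mm in diameter in its top holds the thumbscrew upright at the start.
- half_bottle: Bystander: dark green half bottle with a red neck, 62 mm in diameter, 243 mm high, origin under its foot.
- wine_glass: Bystander: stemmed tasting glass, 65 mm in diameter, 155 mm high, origin under its foot.
- tasting_cup: Bystander: shallow silver tasting cup with a ring handle, 82 x 103 x 28 mm, origin under its foot.

How it is judged:
On the way, in this order (a step that is already met when the one before it is completed fails the run):
1. the neck rest lies flat in the channel, yoke at the open end (z of neck_rest_hole in the frame of cradle between 0.047 and 0.053 m and y of neck_rest_hole in the frame of cradle between -0.005 and 0.005 m and z of neck_rest_yoke in the frame of cradle between 0.08 and 0.088 m and x of neck_rest_yoke in the frame of cradle above 0.06 m and angle between the x axis of neck_rest_hole and the x axis of cradle, either way round below 0.12 rad), for 0.2 s.
2. the thumbscrew is down through both slots, flange on the strap, not yet turned (all of step 1 and z of thumbscrew_wing in the frame of cradle between 0.0765 and 0.0835 m and horizontal distance between thumbscrew_wing and neck_rest_hole below 0.005 m and angle between thumbscrew_wing's own z axis and vertical below 0.12 rad and angle between the x axis of thumbscrew_wing and the x axis of cradle, either way round below 0.4 rad).
3. the thumbscrew is turned a quarter turn (all of step 1 and z of thumbscrew_wing in the frame of cradle between 0.0765 and 0.0835 m and horizontal distance between thumbscrew_wing and neck_rest_hole below 0.005 m and angle between thumbscrew_wing's own z axis and vertical below 0.12 rad and angle between the x axis of thumbscrew_wing and the x axis of cradle, either way round above 0.95 rad), for 0.2 s.
At the end, for the whole second after the job is handed in: Strap flat in the channel (slot within 5 mm of its centre line, height within 3 mm, within 0.12 rad), yoke over 60 mm to the open end; screw through both slots (within 5 mm of the strap slot, 0.12 rad of upright, flange within 3.5 mm of the strap), wing at least 0.95 rad off the channel direction (all of step 3); the robot touches nothing.
It fails at once if a bystander is pushed more than 30 mm or tipped over (distance of any of half_bottle, wine_glass, tasting_cup from where it was at the start of the episode above 0.03 m or angle between any of half_bottle, wine_glass, tasting_cup's own z axis and vertical above 0.3 rad).
It also fails if it takes over 72 s, if anything falls off the work surface, if the arm or the gripper's body presses on something with over 40 N, if the wrist force passes 120 N, or if a joint passes its speed limit or range.

## Working session

There is one attempt and no reset: what is moved stays moved. The work goes in short steps, Python scripts to look and compute and a tool call to move; the robot and the scene stay as the last step left them, time stands still between calls to the robot, and variables do not carry over. Pictures are saved under pics/ and viewed, at most 10 in all, crops included, and the job is handed in when it is done.

Besides the shell and the picture viewer there is one more tool, called after ">>>" as a command line: name --pt "numbers of a row" for each row, then --argument value for the rest. move_arm: Moves the arm, as the interface text tells. Its arguments: {"type":"object","properties":{"increments":{"type":"array","items":{"type":"array","items":{"type":"number","minimum":-1,"maximum":1}}}},"required":["increments"]}

```bash
mkdir -p pics; cat > h.py <<'E'
import numpy as np, cv2
from station import monitor, imaging, env
def snap(n,f):
    P=imaging.camera_params(n); im=imaging.get_image(n); cv2.imwrite('pics/'+f,im[...,::-1]); return im,P
def ray(P,uv,z):
    K,T=np.array(P['K']),np.array(P['pose']); d=T[:3,:3]@np.linalg.inv(K)@[uv[0],uv[1],1]; o=T[:3,3]
    return o+d*(z-o[2])/d[2]
def proj(P,p):
    K,T=np.array(P['K']),np.array(P['pose']); c=K@(T[:3,:3].T@(np.array(p)-T[:3,3])); return c[:2]/c[2]
E
python3 - <<'E'
from h import *
for n in ['top','scene']:
    im,P=snap(n,n+'0.png'); np.savez(n+'0.npz',K=P['K'],pose=P['pose']); print(n,np.round(P['K'],1).tolist(),np.round(P['pose'],3).tolist())
a=cv2.imread('pics/top0.png');b=cv2.imread('pics/scene0.png')
cv2.imwrite('pics/top0b.png',cv2.resize(a,(800,600)))
s=monitor.read_state();print(s)
E
```

```text
top [[380.8, 0.0, 255.2], [0.0, 380.8, 187.2], [0.0, 0.0, 1.0]] [[-0.014, -0.996, 0.086, 0.461], [-1.0, 0.015, 0.021, -0.11], [-0.022, -0.086, -0.996, 0.918], [0.0, 0.0, 0.0, 1.0]]
scene [[431.2, 0.0, 256.3], [0.0, 431.2, 197.1], [0.0, 0.0, 1.0]] [[-0.901, -0.19, 0.39, 0.164], [-0.433, 0.399, -0.808, 0.587], [-0.002, -0.897, -0.442, 0.478], [0.0, 0.0, 0.0, 1.0]]
{'time': 0.1, 'joint_positions': array([ 1.19982038,  0.52195537, -0.03632896,  1.5999293 ,  0.02121646,
        1.02110469, -0.11280631]), 'joint_velocities': array([ 4.77280875e-05, -1.42942870e-03,  9.42975178e-04, -1.09298268e-03,
        8.45271058e-05,  5.06986549e-05, -9.61610789e-04]), 'tau': array([ 3.02646251e-03, -9.28496718e+01,  1.98368356e+00, -3.70533872e+01,
        1.80785009e-02,  5.29583966e-03, -5.55402312e-05]), 'ee_pos': array([ 0.18504828, -0.59669014,  0.24979044]), 'tool_rot': array([ 9.88713480e-01,  1.49817888e-01, -1.16820675e-04, -4.91937935e-04]), 'ft_force': array([-0.45718212, -0.35299006, -0.26992791]), 'wrist_torque': array([ 0.00479701,  0.03686623, -0.00013337]), 'grip_force': 0.0, 'opening': 0.08565600548374663}
```

View pics/top0b.png

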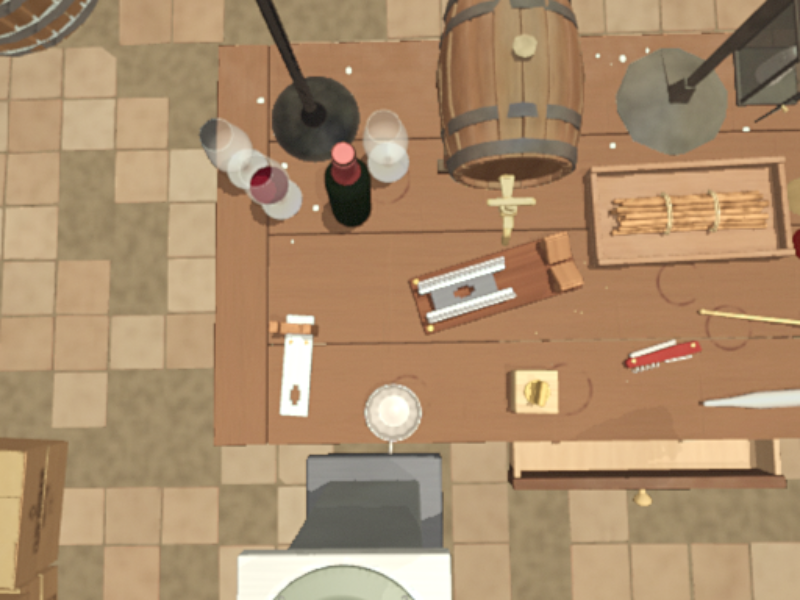

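View pics/scene0.png

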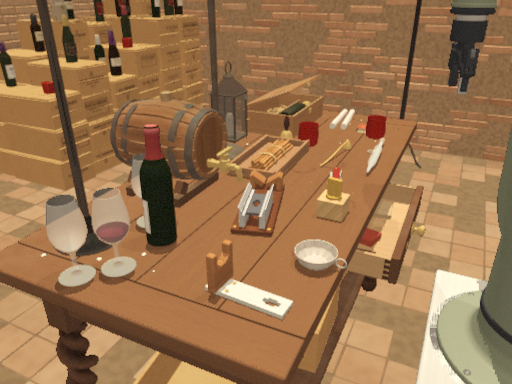

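Top view, 800-px scale: cradle with channel at about (465,290), open end to the left (+y). Strap at (297,365) with slot at (295,395) and yoke at (294,328). Park block at (537,391), cup at (393,411), bottle at (349,190). The nut strip's slot already shows at about (465,291). Now I'll measure these.

```bash
python3 - <<'E'
from h import *
P=dict(np.load('top0.npz')); a=cv2.imread('pics/top0.png')
def c(x0,y0,x1,y1,n):
    s=a[y0:y1,x0:x1]; return cv2.resize(s,None,fx=n,fy=n,interpolation=cv2.INTER_CUBIC)
A=c(255,145,380,215,6); B=c(165,195,215,275,5); C=c(320,230,365,270,6)
w=np.zeros((600,800,3),np.uint8)
A=cv2.resize(c(255,145,380,215,4),None,fx=1,fy=1); w[:280,:500]=A; B=c(165,195,215,275,4); w[280:600,:200]=B; C=c(320,230,365,270,6); w[300:540,300:570]=C
cv2.imwrite('pics/crop1.png',w)
for n,(u,v) in dict(strap=(190,225),strip=(300,185),slot=(297,186),base=(272,190),block=(332,240),screw=(342,250)).items(): print(n,a[v,u],cv2.cvtColor(a[v:v+1,u:u+1],cv2.COLOR_BGR2HSV)[0,0])
E
```

```text
strap [254 255 255] [ 30   1 255]
strip [ 43  66 108] [ 11 153 108]
slot [ 77 110 169] [ 11 139 169]
base [ 66  95 152] [ 10 144 152]
block [187 241 255] [ 24  68 255]
screw [ 83 144 176] [ 20 135 176]
```

View pics/crop1.png

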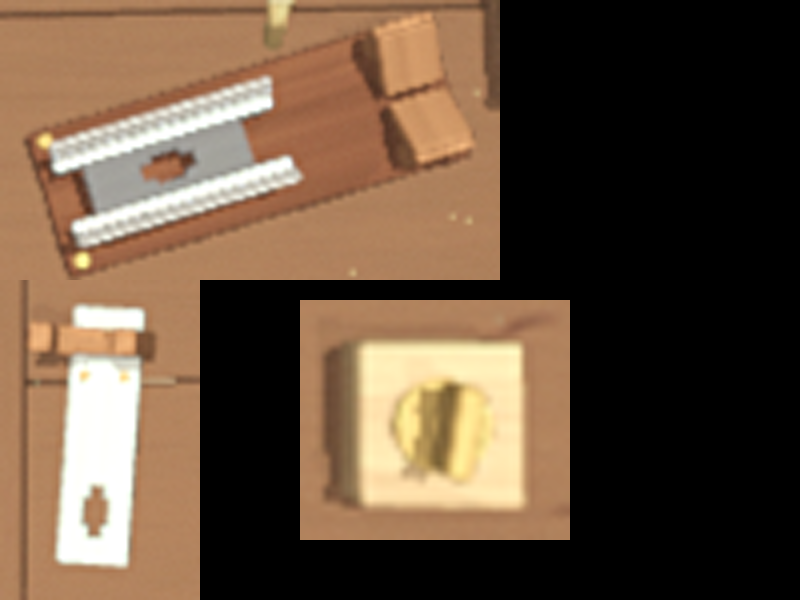

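```bash
cat > m.py <<'E'
from h import *
P=dict(np.load('top0.npz')); a=cv2.imread('pics/top0.png'); hsv=cv2.cvtColor(a,cv2.COLOR_BGR2HSV)
def mask(lo,hi,box):
    m=cv2.inRange(hsv,np.array(lo),np.array(hi)); o=np.zeros_like(m); x0,y0,x1,y1=box; o[y0:y1,x0:x1]=m[y0:y1,x0:x1]; return o
def comps(m,mn=15):
    return sorted([c for c in cv2.findContours(m,cv2.RETR_EXTERNAL,cv2.CHAIN_APPROX_NONE)[0] if cv2.contourArea(c)>mn],key=cv2.contourArea)[::-1]
def show(n,m,z):
    for c in comps(m)[:3]:
        w=np.array([ray(P,p,z)[:2] for p in c[:,0].astype(float)],np.float32)
        r=cv2.minAreaRect(w*1000); b=cv2.boxPoints(r)
        M=cv2.moments(c); cc=ray(P,(M['m10']/M['m00'],M['m01']/M['m00']),z)
        print(n,'ctr',np.round(r[0],1),'size',np.round(r[1],1),'ang',round(r[2],1),'centroid',np.round(cc[:2]*1000,1)); print('   ',np.round(b,0).tolist())
show('cheeks',mask((0,0,190),(180,40,255),(262,160,335,210)),.06)
g=mask((0,0,90),(180,60,185),(270,170,322,205)); show('strip',g,.041)
# slot: hole in filled strip
hul=np.zeros_like(g); cv2.fillPoly(hul,[cv2.convexHull(comps(g)[0])],255)
s=cv2.bitwise_and(hul,mask((5,90,0),(20,255,255),(285,178,310,195))); show('nutslot',s,.041)
st=mask((0,0,200),(180,50,255),(170,200,210,275)); show('strap',st,.008)
show('strapslot',mask((5,90,0),(20,255,255),(184,243,194,258)),.008)
show('block',mask((18,40,215),(32,95,255),(322,232,362,270)),.042)
show('brass',mask((18,96,60),(34,255,255),(330,240,356,264)),.075)
def A(x,y,z): return ray(P,(255+(x-1.5)/4,145+(y-1.5)/4),z)[:2]*1000
print('dots',A(43,142,.012),A(82,261,.012),'base corners',A(26,135,.012),A(74,278,.012))
def C(x,y,z): return ray(P,(320+(x-302.5)/6,230+(y-302.5)/6),z)[:2]*1000
print('blk',[C(*q,.042).round(1).tolist() for q in((361,343),(523,343),(524,508),(361,508))])
print('wingtop band',[C(*q,.088).round(1).tolist() for q in((450,382),(490,395),(470,478),(432,470))],C(420,430,.048))
E
python3 m.py
```

```text
cheeks ctr [ 559.6 -182.4] size [ 17.2 130.9] ang 16.2 centroid [ 559.6 -182.4]
    [[533.0, -122.0], [570.0, -248.0], [586.0, -243.0], [550.0, -117.0]]
cheeks ctr [ 516.2 -194.5] size [ 15.2 129.8] ang 16.2 centroid [ 516.4 -195.1]
    [[491.0, -134.0], [527.0, -259.0], [542.0, -255.0], [505.0, -130.0]]
strip ctr [ 538.6 -188.6] size [ 29.2 113.3] ang 16.3 centroid [ 538.  -186.3]
    [[509.0, -138.0], [540.0, -247.0], [569.0, -239.0], [537.0, -130.0]]
nutslot ctr [ 537.3 -186.4] size [13.7 27.9] ang 21.0 centroid [ 537.1 -185.9]
    [[526.0, -176.0], [536.0, -202.0], [549.0, -197.0], [539.0, -171.0]]
strap ctr [416.4  68.3] size [ 42.4 121.4] ang 86.0 centroid [415.8  68.3]
    [[354.0, 51.0], [475.0, 43.0], [478.0, 85.0], [357.0, 94.0]]
strap ctr [502.6  62.6] size [41.1 12. ] ang 89.2 centroid [501.7  63. ]
    [[496.0, 42.0], [508.0, 42.0], [509.0, 83.0], [497.0, 83.0]]
strapslot ctr [387.6  70.9] size [23.5  9.5] ang 0.1 centroid [386.6  70.5]
    [[376.0, 76.0], [376.0, 66.0], [399.0, 66.0], [399.0, 76.0]]
block ctr [ 390.7 -288.4] size [59.7 58.3] ang 89.3 centroid [ 390.6 -288.4]
    [[361.0, -318.0], [419.0, -319.0], [420.0, -259.0], [362.0, -258.0]]
brass ctr [ 390.2 -281.5] size [34.7 36.6] ang 88.0 centroid [ 391.3 -282. ]
    [[371.0, -298.0], [408.0, -299.0], [409.0, -265.0], [373.0, -264.0]]
dots [ 555.69569107 -115.34493016] [ 484.36295071 -137.33835725] base corners [ 560.06555981 -105.25125911] [ 474.36969716 -132.41855649]
blk [[420.8, -259.4], [420.0, -320.4], [358.5, -318.5], [359.2, -257.5]]
wingtop band [[408.6, -282.8], [403.8, -296.9], [374.6, -288.8], [377.6, -275.4]] [ 388.43858392 -279.38809498]
```

```bash
cat >> h.py <<'E'
from scipy.spatial.transform import Rotation as R
def go(pos,yaw):
    "increment fractions to put TCP at pos, tool y axis yaw (deg) mod 180 nearest"
    s=monitor.read_state(); M=R.from_quat(s['tool_rot']).as_matrix()
    d=M.T@(np.array(pos)-s['ee_pos'])/.3
    y=np.degrees(np.arctan2(M[1,1],M[0,1])); t=(yaw-y+180)%360-180
    print('pos',s['ee_pos'].round(4),'yawy',round(y,2),'t',round(s['time'],2),'F',s['ft_force'].round(1),'-> inc',d.round(4),'turn',round(-t/180,4), 'rows',round(max(np.linalg.norm(d)*.3/.0417,abs(t)/7.16),1))
E
python3 - <<'E'
from h import *
P=imaging.camera_params('wrist'); s=monitor.read_state(); M=R.from_quat(s['tool_rot']).as_matrix(); T=np.array(P['pose'])
print(np.round(P['K'],1).tolist(),(M.T@(T[:3,3]-s['ee_pos'])).round(4),(M.T@T[:3,:3]).round(3).tolist())
go((.45,-.2,.25),-20)
go((.3,-.4,.25),-50)
E
```

```text
[[269.0, 0.0, 253.8], [0.0, 269.0, 188.9], [0.0, 0.0, 1.0]] [ 0.0814 -0.0005 -0.1235] [[0.0, -0.949, -0.316], [1.0, 0.0, -0.001], [0.001, -0.316, 0.949]]
pos [ 0.185  -0.5967  0.2498] yawy -72.77 t 0.1 F [-0.5 -0.4 -0.3] -> inc [ 1.2353e+00 -1.0013e+00  2.0000e-04] turn -0.2932 rows 11.4
pos [ 0.185  -0.5967  0.2498] yawy -72.77 t 0.1 F [-0.5 -0.4 -0.3] -> inc [ 5.602e-01 -5.127e-01 -2.000e-04] turn -0.1265 rows 5.5
```

>>> move_arm --pt "0 1 -0.81 0 -0.24" --pt "0 1 -0.81 0 -0.24" --pt "0 1 -0.81 0 -0.24" --pt "0 1 -0.81 0 -0.24" --pt "0 1 -0.81 0 -0.24" --pt "0 1 -0.81 0 -0.24" --pt "0 1 -0.81 0 -0.24" --pt "0 1 -0.81 0 -0.24" --pt "0 1 -0.81 0 -0.24" --pt "0 1 -0.81 0 -0.24"

```text
time: 0.93
ee_pos: [0.4027, -0.2707, 0.2505]
tool_rot: [0.863, 0.506, 0.001, -0.0]
ft_force: [1.3, 0.4, -0.0]
opening: 0.0853
grip_force: 0.0
```

```bash
python3 - <<'E'
from h import *
go((.47,-.22,.20),-20)
E
```

```text
pos [ 0.4027 -0.2707  0.2505] yawy -29.23 t 0.93 F [ 1.3  0.4 -0. ] -> inc [0.2568 0.1131 0.1688] turn -0.0513 rows 2.4
```

>>> move_arm --pt "0 0.26 0.11 0.17 -0.05" --pt "0 0.26 0.11 0.17 -0.05" --pt "0 0.26 0.11 0.17 -0.05" --pt "0 0.26 0.11 0.17 -0.05" --pt "0 0.26 0.11 0.17 -0.05"

```text
time: 1.35
ee_pos: [0.4668, -0.2239, 0.1986]
tool_rot: [0.822, 0.57, -0.0, -0.001]
ft_force: [-0.6, -0.5, 0.0]
opening: 0.0853
grip_force: 0.0
```

```bash
python3 - <<'E'
from h import *
im,P=snap('wrist','w1.png'); np.savez('w1.npz',K=P['K'],pose=P['pose'])
go((.487,.064,.15),-3.8)
cv2.imwrite('pics/w1b.png',cv2.resize(im[...,::-1],(800,600),interpolation=cv2.INTER_CUBIC))
for n,p in dict(slot=(.537,-.186,.041),screw=(.39,-.285,.088)).items(): print(n,proj(P,p)*800/512)
E
```

```text
pos [ 0.4664 -0.2248  0.1992] yawy -20.57 t 1.4 F [-0.1 -0.7  0.9] -> inc [ 0.9253 -0.2739  0.1639] turn -0.0932 rows 7.0
slot [478.13994775 190.38090659]
screw [319.90641445 422.83642899]
```

View pics/w1b.png

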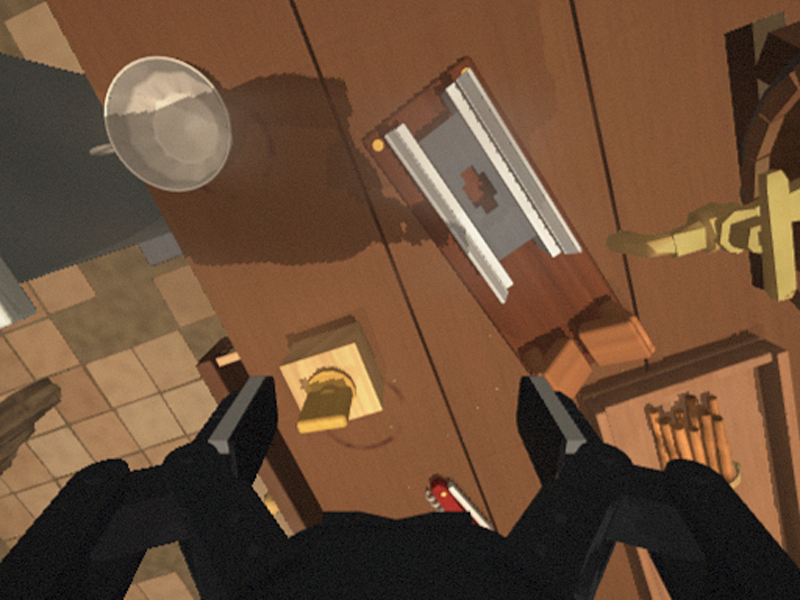

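Wrist view (800 scale): nut slot at about (480,189), and the wing's top edge runs from about (299,427) to (348,423). The channel is open and clear.

```bash
python3 - <<'E'
from h import *
P=dict(np.load('w1.npz')); a=cv2.imread('pics/w1.png'); hsv=cv2.cvtColor(a,cv2.COLOR_BGR2HSV)
k=512/800
e=np.array([-.279,.960]); n=np.array([-.960,-.279]); c0=np.array([.5379,-.1885])
def loc(w): d=w[:2]-c0; return (d@e*1000).round(1),(d@n*1000).round(1)
# strip & slot
m=np.zeros(a.shape[:2],np.uint8); b=(255,55,345,170)
g=cv2.inRange(hsv,np.array((0,0,50)),np.array((180,75,150))); m[b[1]:b[3],b[0]:b[2]]=g[b[1]:b[3],b[0]:b[2]]
s=np.zeros_like(m); br=cv2.inRange(hsv,np.array((0,85,0)),np.array((20,255,255))); s[102:140,290:322]=br[102:140,290:322]
for c in cv2.findContours(s,cv2.RETR_EXTERNAL,cv2.CHAIN_APPROX_NONE)[0]:
    if cv2.contourArea(c)<20: continue
    w=np.array([ray(P,p,.041)[:2] for p in c[:,0].astype(float)]); M=cv2.moments(c); cc=ray(P,(M['m10']/M['m00'],M['m01']/M['m00']),.041)
    r=(w-c0)@np.array([e,n]).T*1000
    print('slot area',cv2.contourArea(c),cc,loc(cc),'x',r[:,0].min(),r[:,0].max(),'y',r[:,1].min(),r[:,1].max())
for q in((384,138),(445,80),(470,70),(397,125),(512,300),(580,250)): print(q,loc(ray(P,np.array(q)*k,.060)))
for q in((378,145),(465,70)): print('dot',loc(ray(P,np.array(q)*k,.012)))
p=[ray(P,np.array(q)*k,.088) for q in((299,427),(348,423))]; print('wing',p,np.degrees(np.arctan2(*(p[1]-p[0])[1::-1])))
E
```

```text
slot area 317.5 [ 0.53691471 -0.18434162  0.041     ] (np.float64(4.3), np.float64(-0.2)) x -11.500458011425744 18.73940917742657 y -8.048049753726751 7.881217110505486
(384, 138) (np.float64(63.8), np.float64(29.9))
(445, 80) (np.float64(67.6), np.float64(-16.0))
(470, 70) (np.float64(63.4), np.float64(-30.0))
(397, 125) (np.float64(64.9), np.float64(19.6))
(512, 300) (np.float64(-66.3), np.float64(22.8))
(580, 250) (np.float64(-63.4), np.float64(-29.5))
dot (np.float64(64.9), np.float64(36.1))
dot (np.float64(67.6), np.float64(-38.3))
wing [array([ 0.3758525, -0.2831525,  0.088    ]), array([ 0.40715795, -0.2915165 ,  0.088     ])] -14.95855493436566
```

>>> move_arm --pt "0 0.92 -0.27 0 -0.09" --pt "0 0.92 -0.27 0 -0.09" --pt "0 0.92 -0.27 0 -0.09" --pt "0 0.92 -0.27 0 -0.09" --pt "0 0.92 -0.27 0 -0.09" --pt "0 0.92 -0.27 0 -0.09" --pt "0 0.92 -0.27 0 -0.09" --pt "0 0.92 -0.27 0 -0.09" --pt "0 0.92 -0.27 0 -0.09" --pt "0 0.92 -0.27 0 -0.09"

```text
time: 2.23
ee_pos: [0.488, 0.061, 0.1997]
tool_rot: [0.734, 0.679, -0.0, 0.0]
ft_force: [0.2, -0.1, 0.4]
opening: 0.0854
grip_force: 0.0
```

```bash
python3 - <<'E'
from h import *
im,P=snap('wrist','w2.png'); np.savez('w2.npz',K=P['K'],pose=P['pose'])
go((.487,.064,.15),-3.8)
cv2.imwrite('pics/w2b.png',cv2.resize(im[...,::-1],(800,600),interpolation=cv2.INTER_CUBIC))
hsv=cv2.cvtColor(im,cv2.COLOR_RGB2HSV)
m=cv2.inRange(hsv,np.array((0,0,190)),np.array((180,60,255)))
for c in cv2.findContours(m,cv2.RETR_CCOMP,cv2.CHAIN_APPROX_NONE)[0]:
    if cv2.contourArea(c)<60: continue
    w=np.array([ray(P,p,.008)[:2] for p in c[:,0].astype(float)],np.float32)*1000; M=cv2.moments(c)
    print(cv2.contourArea(c),[np.round(x,1) for x in cv2.minAreaRect(w)],np.round(ray(P,(M['m10']/M['m00'],M['m01']/M['m00']),.008),4),cv2.boundingRect(c))
E
```

```text
pos [0.4881 0.0606 0.1996] yawy -4.51 t 2.28 F [ 0.9  0.1 -0.5] -> inc [ 0.0112 -0.0045  0.1653] turn -0.0039 rows 1.2
107.5 [array([ 552.3, -180.8]), array([ 6.8, 60.4]), np.float64(16.1)] [ 0.552  -0.1798  0.008 ] (302, 309, 16, 31)
350.5 [array([377., -89.]), array([61.6, 26.8]), np.float64(68.3)] [ 0.3768 -0.0841  0.008 ] (169, 260, 25, 37)
1878.5 [array([150.2, -73.1]), array([180. ,  53.1]), np.float64(68.9)] [ 0.1377 -0.0919  0.008 ] (0, 221, 39, 107)
1959.0 [array([416.8,  68.9]), array([ 38.4, 119.5]), np.float64(85.6)] [0.4279 0.0635 0.008 ] (146, 153, 99, 32)
265.5 [array([501.2,  64.1]), array([39.6, 11. ]), np.float64(86.0)] [0.5013 0.0643 0.008 ] (260, 151, 10, 33)
```

View pics/w2b.png

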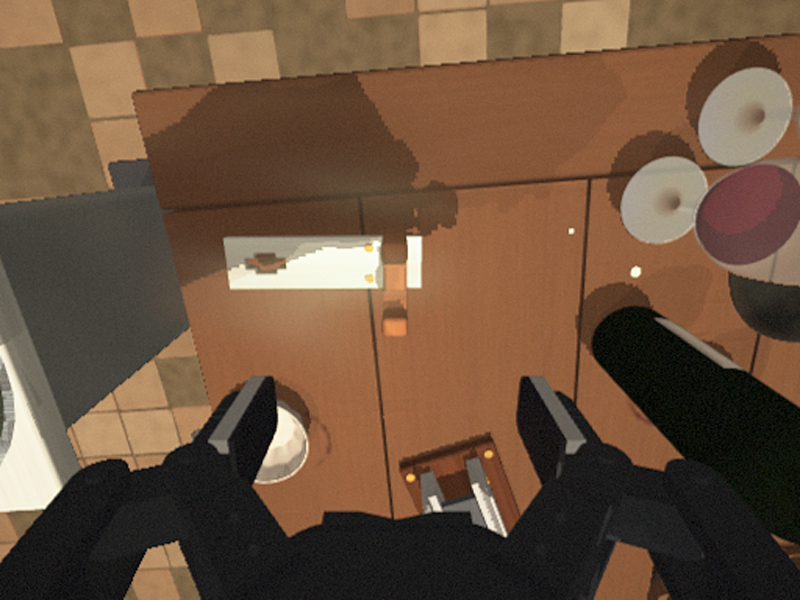

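Strap slot at (0.387, 0.071), yoke at (0.487, 0.0645), yaw about -4.2°. The lengths agree with the given sizes, so I'll descend and grip.

>>> move_arm --pt "0 0.012 -0.004 0.13 -0.003" --pt "0 0.012 -0.004 0.26 -0.003" --pt "0 0.012 -0.004 0.39 -0.003" --pt "0 0.012 -0.004 0.48 -0.003" --pt "0 0.012 -0.004 0.525 -0.003" --pt "0 0.012 -0.004 0.525 -0.003" --pt "0.5 0.012 -0.004 0.525 -0.003" --pt "1 0.012 -0.004 0.525 -0.003" --pt "1 0.012 -0.004 0.525 -0.003" --pt "1 0.012 -0.004 0.525 -0.003" --pt "1 0.012 -0.004 0.525 -0.003" --pt "1 0.012 -0.004 0.525 -0.003"

```text
time: 3.28
ee_pos: [0.4874, 0.066, 0.0425]
tool_rot: [0.73, 0.683, 0.0, 0.0]
ft_force: [-5.0, -1.2, 18.7]
opening: 0.015
grip_force: 58.5
```

>>> move_arm --pt "1 0 0 0 0" --pt "1 0 0 0 0" --pt "1 0 0 0 0" --pt "1 0 0 0 0"

```text
time: 3.62
ee_pos: [0.4874, 0.066, 0.0425]
tool_rot: [0.73, 0.683, 0.0, 0.0]
ft_force: [-3.0, -1.2, 13.5]
opening: 0.0148
grip_force: 58.7
```

>>> move_arm --pt "1 0 0 -0.1 0" --pt "1 0 0 -0.2 0" --pt "1 0 0 -0.3 0" --pt "1 0 0 -0.4 0" --pt "1 0 0 -0.45 0" --pt "1 0 0 -0.45 0"

```text
time: 4.12
ee_pos: [0.4884, 0.0663, 0.1799]
tool_rot: [0.73, 0.683, 0.002, 0.001]
ft_force: [1.1, -0.3, -2.6]
opening: 0.0149
grip_force: 60.0
```

```bash
python3 - <<'E'
from h import *
s=monitor.read_state(); print(s['joint_positions'].round(3),s['opening'],s['grip_force'],s['wrist_torque'])
go((.509,-.089,.18),106.2)
E
```

```text
[ 0.14   0.449 -0.511  1.994  0.312  0.77  -0.622] 0.014949551852675875 60.0209151674062 [-0.00917472 -0.16889039  0.02009977]
pos [0.4884 0.0663 0.1799] yawy -3.85 t 4.12 F [ 1.1 -0.3 -2.6] -> inc [-5.117e-01  1.034e-01 -1.000e-04] turn -0.6114 rows 15.4
```

>>> move_arm --pt "1 -0.1 0.02 0 -0.04" --pt "1 -0.2 0.04 0 -0.08" --pt "1 -0.3 0.06 0 -0.12" --pt "1 -0.4 0.08 0 -0.16" --pt "1 -0.51 0.1 0 -0.2" --pt "1 -0.51 0.1 0 -0.24" --pt "1 -0.51 0.1 0 -0.28" --pt "1 -0.51 0.1 0 -0.3" --pt "1 -0.51 0.1 0 -0.3"

```text
time: 4.87
ee_pos: [0.5063, -0.0888, 0.1757]
tool_rot: [0.339, 0.941, 0.0, -0.001]
ft_force: [0.1, 0.3, -3.1]
opening: 0.015
grip_force: 60.0
```

```bash
python3 - <<'E'
from h import *
s=monitor.read_state(); print(s['joint_positions'].round(3),s['opening'],s['grip_force'],s['wrist_torque'])
go((.509,-.089,.18),106.2)
E
```

```text
[ 0.591  0.533 -0.717  1.934  0.461  0.846  0.507] 0.01497905277594774 60.00318730250001 [ 0.03012314 -0.04789469  0.00836509]
pos [ 0.5063 -0.0888  0.1757] yawy 50.34 t 4.87 F [ 0.1  0.3 -3.1] -> inc [-0.0075  0.0053 -0.0145] turn -0.3103 rows 7.8
```

q7 moves the favourable way, so I'll continue the turn.

>>> move_arm --pt "1 -0.007 0.005 -0.01 -0.04" --pt "1 -0.007 0.005 -0.01 -0.08" --pt "1 -0.007 0.005 -0.01 -0.12" --pt "1 -0.007 0.005 -0.01 -0.16" --pt "1 -0.007 0.005 -0.01 -0.2" --pt "1 -0.007 0.005 -0.01 -0.24" --pt "1 -0.007 0.005 -0.01 -0.28" --pt "1 -0.007 0.005 -0.01 -0.31" --pt "1 -0.007 0.005 -0.01 -0.31" --pt "1 -0.007 0.005 -0.01 -0.31"

```text
time: 5.7
ee_pos: [0.5091, -0.0886, 0.1791]
tool_rot: [-0.136, 0.991, 0.0, -0.0]
ft_force: [0.7, 0.3, -3.0]
opening: 0.0151
grip_force: 60.0
```

```bash
python3 - <<'E'
from h import *
s=monitor.read_state(); print(s['joint_positions'].round(3),s['opening'],s['grip_force'],s['wrist_torque'])
a,P=snap('wrist','w3.png'); np.savez('w3.npz',K=P['K'],pose=P['pose'])
b,Q=snap('top','t3.png')
go((.509,-.089,.18),106.2)
w=np.hstack([cv2.resize(a,(480,360)),np.zeros((360,10,3),np.uint8),cv2.resize(b[110:260,190:320],None,fx=2.3,fy=2.3,interpolation=cv2.INTER_CUBIC)[:345,:300].copy().repeat(1,0) if 0 else cv2.copyMakeBorder(cv2.resize(b[110:260,190:320],None,fx=2.3,fy=2.3,interpolation=cv2.INTER_CUBIC)[:345],0,15,0,0,cv2.BORDER_CONSTANT)])
cv2.imwrite('pics/c3.png',w[...,::-1]); print(w.shape)
E
```

```text
[ 0.743  0.611 -0.953  1.917  0.617  0.939  1.335] 0.015073678773552639 60.0033122766763 [0.0295981  0.04257558 0.04328247]
pos [ 0.5092 -0.0886  0.1795] yawy 105.72 t 5.8 F [ 0.4 -0.7 -4.1] -> inc [ 0.0011 -0.001  -0.0017] turn -0.0027 rows 0.1
(360, 789, 3)
```

View pics/c3.png

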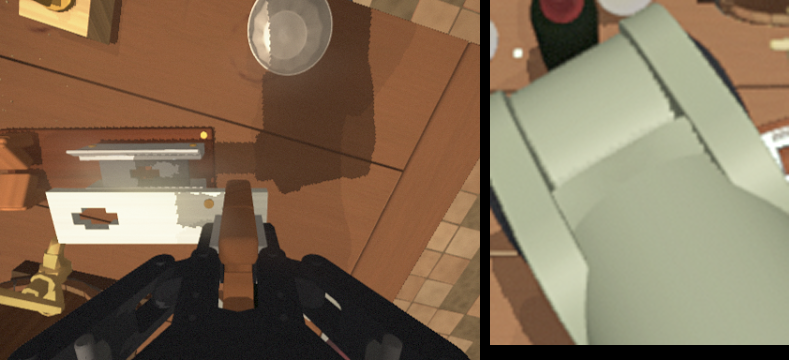

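The wrist view (480-px scale) shows the held strap with its slot at (95,217), level. The nut slot is behind it at (160,172). I'll measure the strap pose in the grip.

```bash
cat > ms.py <<'E'
from h import *
e=np.array([-.279,.960]); n=np.array([-.960,-.279]); c0=np.array([.5379,-.1885])
def loc(w): d=np.asarray(w)[:2]-c0; return np.round([d@e*1000,d@n*1000],1)
E
python3 - <<'E'
from ms import *
P=dict(np.load('w3.npz')); a=cv2.imread('pics/w3.png'); z=.145; f=512/480
hsv=cv2.cvtColor(a,cv2.COLOR_BGR2HSV)
m=np.zeros(a.shape[:2],np.uint8); m[195:265,45:190]=cv2.inRange(hsv,np.array((0,0,150)),np.array((180,70,255)))[195:265,45:190]
# edges by column/row profiles
top=[];bot=[]
for u in range(60,185,3):
    r=np.where(m[:,u])[0]
    if len(r)>30: top.append((u,r.min()-.5)); bot.append((u,r.max()+.5))
for k,p in(('top',top),('bot',bot)):
    p=np.array(p); w=np.array([ray(P,q,z)[:2] for q in p]); l=np.array([loc(x) for x in w]); c=np.polyfit(l[:,0],l[:,1],1); print(k,'slope deg',np.degrees(np.arctan(c[0])).round(2),'y at x=0',c[1].round(2),'res',np.std(l[:,1]-np.polyval(c,l[:,0])).round(2))
L=[]
for v in range(210,258,3):
    r=np.where(m[v])[0]; L.append(loc(ray(P,(r.min()-.5,v),z))[0])
print('left end x',np.median(L),L)
cs=[c for c in cv2.findContours(m,cv2.RETR_CCOMP,cv2.CHAIN_APPROX_NONE)[0] if 200<cv2.contourArea(c)<3000]
for c in cs:
    l=np.array([loc(ray(P,q,z)) for q in c[:,0].astype(float)]); print('slot',cv2.contourArea(c),l.min(0),l.max(0),(l.min(0)+l.max(0))/2)
s=monitor.read_state(); print('tcp',loc(s['ee_pos']))
E
```

```text
top slope deg 3.33 y at x=0 21.45 res 1.93
bot slope deg -1.13 y at x=0 -20.37 res 0.92
left end x -24.9 [np.float64(-24.7), np.float64(-24.6), np.float64(-25.1), np.float64(-25.0), np.float64(-24.9), np.float64(-24.7), np.float64(-24.6), np.float64(-25.1), np.float64(-25.0), np.float64(-24.9), np.float64(-24.8), np.float64(-25.3), np.float64(-25.2), np.float64(-25.0), np.float64(-24.9), np.float64(-24.8)]
slot 888.0 [-11.3  -8.9] [21.5  7.9] [ 5.1 -0.5]
tcp [103.9  -0.3]
```

```bash
python3 - <<'E'
from h import *
go((.5091,-.0900,.090),106.4)
E
```

```text
pos [ 0.5092 -0.0886  0.1795] yawy 105.72 t 5.8 F [ 0.4 -0.7 -4.1] -> inc [ 0.0015 -0.0044  0.2983] turn -0.0038 rows 2.1
```

>>> move_arm --pt "1 0.0015 -0.0044 0 -0.004" --pt "1 0.0015 -0.0044 0.06 -0.004" --pt "1 0.0015 -0.0044 0.12 -0.004" --pt "1 0.0015 -0.0044 0.18 -0.004" --pt "1 0.0015 -0.0044 0.22 -0.004" --pt "1 0.0015 -0.0044 0.25 -0.004" --pt "1 0.0015 -0.0044 0.27 -0.004" --pt "1 0.0015 -0.0044 0.29 -0.004" --pt "1 0.0015 -0.0044 0.298 -0.004" --pt "1 0.0015 -0.0044 0.298 -0.004"

```text
time: 6.63
ee_pos: [0.5093, -0.0901, 0.0903]
tool_rot: [-0.145, 0.989, 0.0, -0.0]
ft_force: [0.3, -0.7, -3.1]
opening: 0.0151
grip_force: 60.0
```

```bash
python3 - <<'E'
from ms import *
s=monitor.read_state(); print(loc(s['ee_pos']),s['wrist_torque'])
go((.5091,-.0900,.0845),106.4)
E
```

```text
[102.5  -0. ] [ 0.0798876   0.12570088 -0.05737411]
pos [ 0.5093 -0.0901  0.0903] yawy 106.69 t 6.63 F [ 0.3 -0.7 -3.1] -> inc [0.0006 0.0005 0.0193] turn 0.0016 rows 0.1
```

>>> move_arm --pt "1 0 0 0.006 0.001" --pt "1 0 0 0.012 0.001" --pt "1 0 0 0.018 0.001" --pt "1 0 0 0.02 0.001" --pt "1 0 0 0.02 0.001"

```text
time: 7.05
ee_pos: [0.5094, -0.0901, 0.0845]
tool_rot: [-0.144, 0.99, -0.0, 0.0]
ft_force: [-1.0, -0.0, -1.6]
opening: 0.015
grip_force: 60.3
```

```bash
python3 - <<'E'
from ms import *
s=monitor.read_state(); print(loc(s['ee_pos']),s['wrist_torque'],s['ft_force'])
a,P=snap('wrist','w4.png'); np.savez('w4.npz',K=P['K'],pose=P['pose'])
c=a[120:330,0:290]; cv2.imwrite('pics/w4b.png',cv2.resize(c[...,::-1],None,fx=2.7,fy=2.7,interpolation=cv2.INTER_CUBIC))
E
```

```text
[ 1.024e+02 -1.000e-01] [-0.03599921  0.11862843 -0.00347259] [-0.96055049 -0.01747664 -1.63234991]
```

View pics/w4b.png

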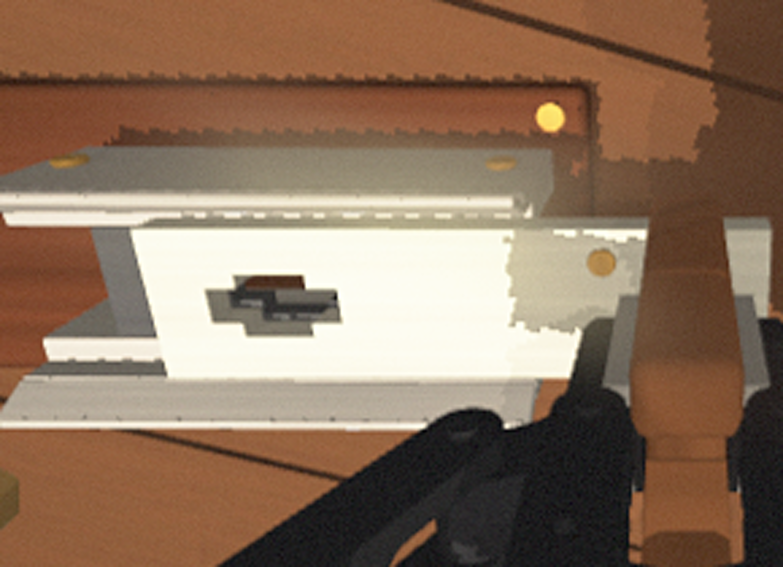

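The strap sits between the cheeks with its slot at (273,305) in the crop. I'll seat it, release, and back off upward.

>>> move_arm --pt "1 0 0 0.004 0" --pt "1 0 0 0.006 0" --pt "0 0 0 0.003 0" --pt "0 0 0 0 0" --pt "0 0 0 0 0" --pt "0 0 0 0 0" --pt "0 0 0 -0.1 0" --pt "0 0 0 -0.2 0" --pt "0 0 0 -0.3 0" --pt "0 0 0 -0.4 0" --pt "0 0 0 -0.45 0" --pt "0 0 0 -0.45 0"

```text
time: 8.1
ee_pos: [0.5106, -0.0902, 0.2224]
tool_rot: [-0.143, 0.99, -0.001, 0.002]
ft_force: [0.4, -0.5, 1.0]
opening: 0.0854
grip_force: 0.0
```

```bash
python3 - <<'E'
from h import *
go((.50,-.22,.20),16.2)
E
```

```text
pos [ 0.5106 -0.0902  0.2224] yawy 106.48 t 8.1 F [ 0.4 -0.5  1. ] -> inc [ 0.1568 -0.4047  0.075 ] turn 0.5016 rows 12.6
```

```bash
python3 - <<'E'
from h import *
go((.556,-.251,.20),16.2)
E
```

```text
pos [ 0.5106 -0.0902  0.2224] yawy 106.48 t 8.1 F [ 0.4 -0.5  1. ] -> inc [ 0.0071 -0.5568  0.0759] turn 0.5016 rows 12.6
```

>>> move_arm --pt "0 0 -0.05 0 0.04" --pt "0 0 -0.1 0 0.08" --pt "0 0 -0.16 0 0.12" --pt "0 0 -0.22 0 0.16" --pt "0 0 -0.28 0 0.2" --pt "0 0 -0.34 0 0.24" --pt "0 0 -0.4 0 0.28" --pt "0 0.007 -0.46 0 0.32" --pt "0 0.007 -0.52 0 0.36" --pt "0 0.007 -0.556 0 0.4" --pt "0 0.007 -0.556 0.04 0.44" --pt "0 0.007 -0.556 0.075 0.48"

```text
time: 9.1
ee_pos: [0.5545, -0.2516, 0.1958]
tool_rot: [0.573, 0.82, -0.0, -0.0]
ft_force: [0.4, 0.3, -0.0]
opening: 0.0854
grip_force: 0.0
```

>>> move_arm --pt "0 0 0 0 0.022" --pt "0 0 0 0 0.022" --pt "0 0 0 0 0.022" --pt "0 0 0 0 0.022"

```text
time: 9.43
ee_pos: [0.5548, -0.2506, 0.1968]
tool_rot: [0.596, 0.803, -0.0, 0.0]
ft_force: [0.8, -0.5, 0.6]
opening: 0.0854
grip_force: 0.0
```

```bash
python3 - <<'E'
from ms import *
s=monitor.read_state(); print(loc(s['ee_pos']),s['joint_positions'].round(2))
go((.556,-.251,.20),16.2)
a,P=snap('wrist','w5.png'); np.savez('w5.npz',K=P['K'],pose=P['pose'])
q=proj(P,(.537,-.185,.05)); print(q,np.array(P['pose'])[:3,3])
u,v=q.astype(int); c=a[max(v-60,0):v+75,u-65:u+65]; print(max(v-60,0),u-65)
cv2.imwrite('pics/w5b.png',cv2.resize(c[...,::-1],None,fx=4.4,fy=4.4,interpolation=cv2.INTER_CUBIC))
E
```

```text
[-64.3   1.1] [ 0.7   0.61 -0.55  1.68  0.37  0.97  0.31]
pos [ 0.5548 -0.2506  0.1968] yawy 16.78 t 9.43 F [ 0.8 -0.5  0.6] -> inc [-0.0024  0.0036 -0.0105] turn 0.0032 rows 0.1
[255.7377764  114.49392172] [ 0.53107177 -0.17219401  0.32031289]
54 190
```

View pics/w5b.png

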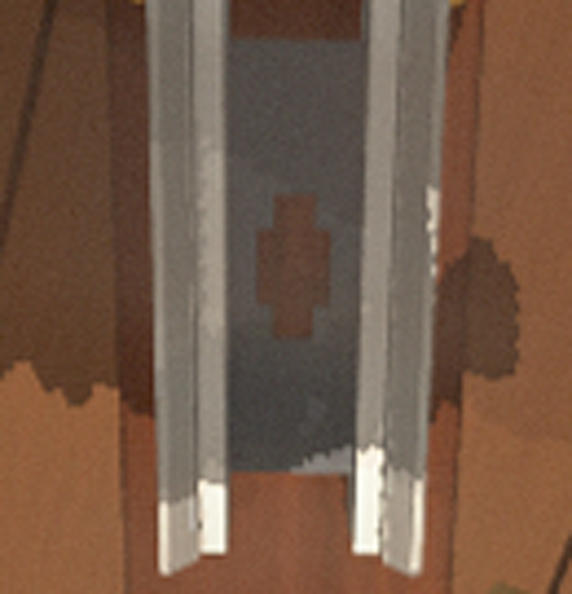

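The strap is no longer in the channel: the view shows only the nut strip and its slot. I have to find it.

```bash
python3 - <<'E'
from h import *
a,P=snap('top','t6.png'); np.savez('t6.npz',K=P['K'],pose=P['pose'])
b,Q=snap('scene','s6.png'); np.savez('s6.npz',K=Q['K'],pose=Q['pose'])
w=np.zeros((600,800,3),np.uint8)
w[:290,:]=0
t=cv2.resize(a[70:290,130:390],None,fx=1.5,fy=1.5,interpolation=cv2.INTER_CUBIC); w[:330,:390]=t
s=cv2.resize(b[130:330,130:400],None,fx=1.5,fy=1.5,interpolation=cv2.INTER_CUBIC); w[:300,395:800]=s
w[340:532,:256]=cv2.resize(b,(256,192))
c=cv2.imread('pics/w5.png')[...,::-1]; w[335:600,265:618]=cv2.resize(c,(353,265))
cv2.imwrite('pics/c6.png',w[...,::-1])
E
```

```text
(no output)
```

View pics/c6.png

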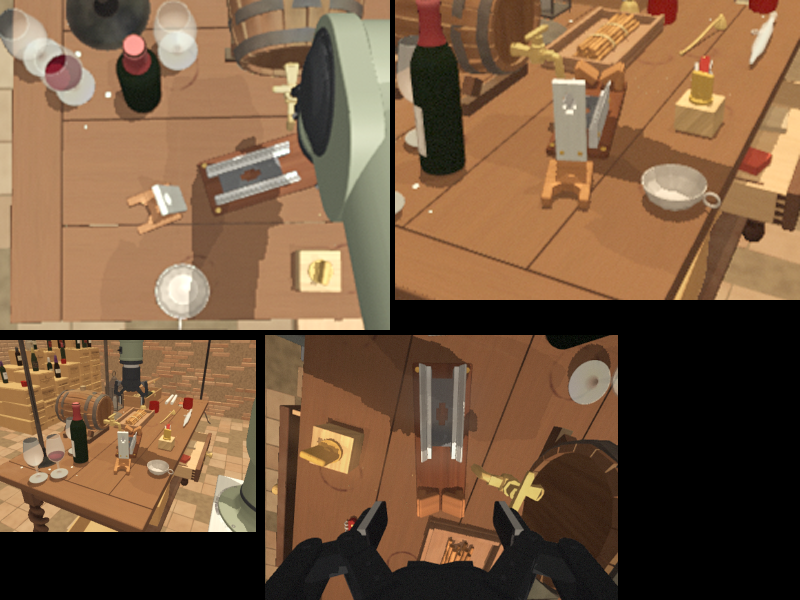

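The strap tipped off the open end and now stands upright on its yoke end just beyond the cradle. In the scene view its white face is top-centre with the slot end up, and the prongs on the table point away from the cradle. So it overhangs too much when released there. It must be set deeper and then dragged out with the screw. First I'll locate it.

```bash
python3 - <<'E'
from ms import *
S=dict(np.load('s6.npz')); T=dict(np.load('t6.npz'))
def rects(f,box,P,z,lo,hi):
    a=cv2.imread(f); hsv=cv2.cvtColor(a,cv2.COLOR_BGR2HSV); m=np.zeros(a.shape[:2],np.uint8); x0,y0,x1,y1=box
    m[y0:y1,x0:x1]=cv2.inRange(hsv,np.array(lo),np.array(hi))[y0:y1,x0:x1]
    c=max(cv2.findContours(m,cv2.RETR_EXTERNAL,cv2.CHAIN_APPROX_NONE)[0],key=cv2.contourArea)
    q=cv2.approxPolyDP(c,3,True)[:,0].astype(float); print(f,cv2.contourArea(c))
    for p in q: print('  px',p,'z',z,ray(P,p,z).round(4),loc(ray(P,p,z)))
rects('pics/s6.png',(225,178,266,242),S,.149,(0,0,130),(180,60,255))
rects('pics/t6.png',(225,185,258,225),T,.149,(0,0,110),(180,60,255))
E
```

```text
pics/s6.png 1020.0
  px [235. 183.] z 0.149 [ 0.5155 -0.0509  0.149 ] [138.4 -16.9]
  px [238. 235.] z 0.149 [0.4241 0.1101 0.149 ] [318.4  25.9]
  px [257. 236.] z 0.149 [0.3978 0.1006 0.149 ] [316.7  53.8]
  px [256. 184.] z 0.149 [ 0.4785 -0.0635  0.149 ] [136.6  22.2]
pics/t6.png 302.5
  px [231. 194.] z 0.149 [ 0.5142 -0.0444  0.149 ] [145.  -17.4]
  px [238. 213.] z 0.149 [ 0.4755 -0.0582  0.149 ] [142.5  23.5]
  px [254. 209.] z 0.149 [ 0.4831 -0.0906  0.149 ] [109.2  25.3]
  px [248. 194.] z 0.149 [ 0.5136 -0.0789  0.149 ] [112.   -7.3]
```

```bash
python3 - <<'E'
from ms import *
T=dict(np.load('t6.npz')); S=dict(np.load('s6.npz'))
for z in (0,.012,.03): print(z,loc(ray(T,(254,209),z)),loc(ray(T,(248,194),z)),loc(ray(S,(238,235),z)),loc(ray(S,(257,236),z)))
go((.4965,-.0568,.21),109.7)
E
```

```text
0 [111.6  20. ] [114.9 -18.8] [ 78.4 -26.8] [75.9 13.8]
0.012 [111.4  20.5] [114.6 -17.9] [ 97.8 -22.5] [95.3 17. ]
0.03 [111.1  21.1] [114.3 -16.5] [126.8 -16.2] [124.4  21.9]
pos [ 0.5547 -0.2507  0.197 ] yawy 16.68 t 9.58 F [0.6 0.3 0.4] -> inc [ 6.749e-01 -3.000e-04 -4.340e-02] turn -0.5168 rows 13.0
```

>>> move_arm --pt "0 0.05 0 -0.05 -0.04" --pt "0 0.1 0 -0.05 -0.08" --pt "0 0.16 0 -0.05 -0.12" --pt "0 0.22 0 -0.05 -0.16" --pt "0 0.28 0 -0.05 -0.2" --pt "0 0.34 0 -0.05 -0.24" --pt "0 0.4 0 -0.05 -0.28" --pt "0 0.46 0 -0.05 -0.32" --pt "0 0.52 0 -0.05 -0.36" --pt "0 0.58 0 -0.05 -0.4" --pt "0 0.63 0 -0.05 -0.44" --pt "0 0.675 0 -0.05 -0.48"

```text
time: 10.58
ee_pos: [0.4966, -0.0558, 0.2122]
tool_rot: [-0.113, 0.994, -0.0, 0.0]
ft_force: [-0.8, 0.3, 0.1]
opening: 0.0856
grip_force: 0.0
```

>>> move_arm --pt "0 0 0 0 -0.037" --pt "0 0 0 0 -0.037" --pt "0 0 0 0 -0.037"

```text
time: 10.83
ee_pos: [0.4969, -0.057, 0.2119]
tool_rot: [-0.165, 0.986, 0.0, 0.0]
ft_force: [-0.1, -0.5, -0.2]
opening: 0.0856
grip_force: 0.0
```

```bash
python3 - <<'E'
from ms import *
a,P=snap('wrist','w7.png')
go((.4965,-.0575,.128),109.7)
E
```

```text
pos [ 0.4969 -0.0571  0.2119] yawy 108.94 t 10.88 F [ 0.1 -0.4 -0.7] -> inc [ 0.0018 -0.0007  0.2796] turn -0.0042 rows 2.0
```

>>> move_arm --pt "0 0 0 0.08 -0.004" --pt "0 0 0 0.16 -0.004" --pt "0 0 0 0.23 -0.004" --pt "0 0 0 0.28 -0.004" --pt "0 0 0 0.28 -0.004" --pt "1 0 0 0.28 -0.004" --pt "1 0 0 0.28 -0.004" --pt "1 0 0 0.28 -0.004" --pt "1 0 0 0.28 -0.004" --pt "1 0 0 0.28 -0.004" --pt "1 0 0 0.28 -0.004" --pt "1 0 0 0.28 -0.004"

```text
time: 11.88
ee_pos: [0.4979, -0.0578, 0.1288]
tool_rot: [-0.173, 0.985, -0.001, 0.001]
ft_force: [3.0, -11.7, 16.1]
opening: 0.0091
grip_force: 56.0
```

>>> move_arm --pt "1 0 0 0 0" --pt "1 0 0 0 0" --pt "1 0 0 0 0" --pt "1 0 0 0 0"

```text
time: 12.22
ee_pos: [0.4977, -0.0567, 0.1289]
tool_rot: [-0.173, 0.985, -0.0, 0.001]
ft_force: [-0.4, -1.5, 15.5]
opening: 0.0073
grip_force: 60.6
```

```bash
python3 - <<'E'
from ms import *
go((.51,.06,.20),-4)
E
```

```text
pos [ 0.4977 -0.0567  0.1289] yawy 109.91 t 12.22 F [-0.4 -1.5 15.5] -> inc [-0.1713  0.3515 -0.2372] turn 0.6329 rows 15.9
```

>>> move_arm --pt "1 0 0 -0.08 0" --pt "1 0 0 -0.16 0" --pt "1 0 0.1 -0.2 0" --pt "1 -0.05 0.2 -0.2 0" --pt "1 -0.1 0.3 -0.2 0.04" --pt "1 -0.17 0.35 -0.2 0.08" --pt "1 -0.17 0.35 -0.2 0.12" --pt "1 -0.17 0.35 -0.2 0.16" --pt "1 -0.17 0.35 -0.2 0.2" --pt "1 -0.17 0.35 -0.2 0.24" --pt "1 -0.17 0.35 -0.2 0.28" --pt "1 -0.17 0.35 -0.2 0.32"

```text
time: 13.22
ee_pos: [0.5088, 0.0595, 0.1879]
tool_rot: [0.323, 0.946, -0.0, -0.0]
ft_force: [-0.9, -0.6, -2.0]
opening: 0.0072
grip_force: 59.7
```

>>> move_arm --pt "1 0 0 0 0.04" --pt "1 0 0 0 0.08" --pt "1 0 0 0 0.12" --pt "1 0 0 0 0.16" --pt "1 0 0 0 0.2" --pt "1 0 0 0 0.24" --pt "1 0 0 0 0.28" --pt "1 0 0 0 0.31" --pt "1 0 0 0 0.31" --pt "1 0 0 0 0.31"

```text
time: 14.05
ee_pos: [0.5088, 0.0597, 0.1879]
tool_rot: [0.725, 0.689, -0.0, 0.0]
ft_force: [-0.5, 0.3, -2.3]
opening: 0.0075
grip_force: 59.7
```

```bash
python3 - <<'E'
from ms import *
s=monitor.read_state(); print(s['opening'],s['joint_positions'].round(2))
go((.52,.06,.130),-4)
E
```

```text
0.007533997974413635 [ 0.15  0.46 -0.5   1.94  0.3   0.81 -0.57]
pos [0.5088 0.0597 0.1879] yawy -2.96 t 14.05 F [-0.5  0.3 -2.3] -> inc [0.003  0.0372 0.1931] turn 0.0058 rows 1.4
```

>>> move_arm --pt "1 0 0.037 0.05 0.006" --pt "1 0 0.037 0.1 0.006" --pt "1 0 0.037 0.14 0.006" --pt "1 0 0.037 0.17 0.006" --pt "1 0 0.037 0.19 0.006" --pt "1 0 0.037 0.195 0.006" --pt "1 0 0.037 0.195 0.006"

```text
time: 14.63
ee_pos: [0.52, 0.059, 0.1294]
tool_rot: [0.732, 0.681, -0.0, -0.0]
ft_force: [0.2, 0.5, -2.5]
opening: 0.0073
grip_force: 59.7
```

>>> move_arm --pt "1 0 0 0.004 0" --pt "1 0 0 0.008 0" --pt "1 0 0 0.011 0" --pt "1 0 0 0.011 0"

```text
time: 14.97
ee_pos: [0.5216, 0.0594, 0.1288]
tool_rot: [0.733, 0.681, 0.002, 0.001]
ft_force: [-7.9, -1.9, 45.8]
opening: 0.0073
grip_force: 67.1
```

>>> move_arm --pt "1 0 0 -0.012 0" --pt "0 0 0 -0.012 0" --pt "0 0 0 -0.012 0" --pt "0 0 0 -0.012 0" --pt "0 0 0 -0.012 0" --pt "0 0 0 -0.012 0" --pt "0 0 0 -0.03 0" --pt "0 0 0 -0.048 0" --pt "0 0 0 -0.048 0" --pt "0 0 0 -0.048 0"

```text
time: 15.8
ee_pos: [0.5203, 0.0589, 0.141]
tool_rot: [0.733, 0.68, 0.0, 0.0]
ft_force: [0.5, -0.3, -1.0]
opening: 0.0853
grip_force: 0.0
```

>>> move_arm --pt "0 0 -0.04 0 0" --pt "0 0 -0.08 0 0" --pt "0 0 -0.12 0 0" --pt "0 0 -0.16 0 0" --pt "0 0 -0.2 0 0" --pt "0 0 -0.24 0 0" --pt "0 0 -0.28 0 0" --pt "0 0 -0.3 0 0" --pt "0 0 -0.3 0 0" --pt "0 0 -0.3 0 0" --pt "0 0 -0.3 -0.1 0" --pt "0 0 -0.3 -0.2 0"

```text
time: 16.8
ee_pos: [0.4301, 0.0657, 0.2005]
tool_rot: [0.733, 0.681, -0.001, -0.001]
ft_force: [0.2, -0.3, 1.2]
opening: 0.0858
grip_force: 0.0
```

```bash
cat > fs.py <<'E'
from ms import *
s=monitor.read_state(); go((.48,.06,.2),-4)
im,P=snap('wrist','w8.png'); np.savez('w8.npz',K=P['K'],pose=P['pose'])
hsv=cv2.cvtColor(im,cv2.COLOR_RGB2HSV)
m=cv2.inRange(hsv,np.array((0,0,170)),np.array((180,60,255)))
for c in cv2.findContours(m,cv2.RETR_CCOMP,cv2.CHAIN_APPROX_NONE)[0]:
    if cv2.contourArea(c)<60: continue
    w=np.array([ray(P,p,.008)[:2] for p in c[:,0].astype(float)],np.float32)*1000; M=cv2.moments(c)
    print(cv2.contourArea(c),[np.round(x,1) for x in cv2.minAreaRect(w)],np.round(ray(P,(M['m10']/M['m00'],M['m01']/M['m00']),.008),4),cv2.boundingRect(c))
E
python3 fs.py
```

```text
pos [0.4301 0.0657 0.2005] yawy -4.21 t 16.8 F [ 0.2 -0.3  1.2] -> inc [-0.0068  0.1674  0.0011] turn -0.0012 rows 1.2
79.5 [array([ 515.1, -186.1]), array([ 9. , 40.4]), np.float64(14.9)] [ 0.5156 -0.1852  0.008 ] (319, 319, 10, 22)
899.0 [array([357.6, -82.3]), array([63.1, 58.8]), np.float64(81.3)] [ 0.361  -0.0765  0.008 ] (189, 258, 44, 39)
377.0 [array([524.8, -20.8]), array([44.8, 19.2]), np.float64(86.8)] [ 0.5247 -0.0195  0.008 ] (324, 214, 17, 32)
2478.0 [array([123.3, -69.9]), array([227.2,  81.4]), np.float64(58.7)] [ 0.1219 -0.0651  0.008 ] (0, 203, 72, 125)
```

```bash
cat > tops.py <<'E'
from ms import *
import sys
for n,box in (('top',(160,170,262,290)),('scene',(190,170,310,330))):
    a,P=snap(n,n+'_n.png'); hsv=cv2.cvtColor(a,cv2.COLOR_RGB2HSV); m=np.zeros(a.shape[:2],np.uint8); x0,y0,x1,y1=box
    m[y0:y1,x0:x1]=cv2.inRange(hsv,np.array((0,0,140)),np.array((180,50,255)))[y0:y1,x0:x1]
    for c in cv2.findContours(m,cv2.RETR_CCOMP,cv2.CHAIN_APPROX_NONE)[0]:
        if cv2.contourArea(c)<25: continue
        q=cv2.approxPolyDP(c,3,True)[:,0].astype(float)
        print(n,cv2.contourArea(c),cv2.boundingRect(c))
        for p in q[:8]: print('   ',p,'z.008',(ray(P,p,.008)[:2]*1000).round(),'z.149',(ray(P,p,.149)[:2]*1000).round())
E
python3 tops.py
```

```text
top 831.5 (233, 246, 29, 44)
    [256. 246.] z.008 [400. -91.] z.149 [409. -94.]
    [241. 249.] z.008 [393. -55.] z.149 [404. -64.]
    [233. 262.] z.008 [363. -36.] z.149 [378. -47.]
    [237. 275.] z.008 [333. -45.] z.149 [353. -55.]
    [249. 282.] z.008 [316. -73.] z.149 [339. -79.]
    [249. 289.] z.008 [300. -73.] z.149 [325. -79.]
    [251. 282.] z.008 [316. -78.] z.149 [339. -83.]
    [261. 278.] z.008 [ 325. -101.] z.149 [ 346. -103.]
top 33.5 (160, 218, 11, 23)
    [160. 218.] z.008 [469. 138.] z.149 [468. 100.]
    [170. 240.] z.008 [416. 114.] z.149 [423.  79.]
top 182.0 (171, 191, 32, 11)
    [171. 191.] z.008 [533. 112.] z.149 [522.  78.]
    [175. 200.] z.008 [512. 102.] z.149 [504.  70.]
    [202. 197.] z.008 [518.  37.] z.149 [509.  15.]
scene 932.0 (190, 199, 23, 86)
    [193. 199.] z.008 [ 714. -196.] z.149 [549.  39.]
    [190. 210.] z.008 [ 688. -145.] z.149 [531.  75.]
    [196. 225.] z.008 [638. -92.] z.149 [496. 112.]
    [190. 225.] z.008 [650. -86.] z.149 [504. 116.]
    [190. 250.] z.008 [594.  -3.] z.149 [465. 174.]
    [200. 284.] z.008 [518.  80.] z.149 [412. 232.]
    [212. 273.] z.008 [516.  44.] z.149 [411. 206.]
scene 743.0 (238, 177, 35, 51)
    [271. 177.] z.008 [ 596. -401.] z.149 [ 467. -105.]
    [270. 201.] z.008 [ 539. -267.] z.149 [427. -11.]
    [268. 190.] z.008 [ 569. -322.] z.149 [448. -49.]
    [265. 195.] z.008 [ 564. -292.] z.149 [444. -29.]
    [254. 194.] z.008 [ 591. -286.] z.149 [463. -24.]
    [248. 184.] z.008 [ 632. -333.] z.149 [492. -57.]
    [238. 206.] z.008 [ 597. -211.] z.149 [467.  28.]
    [240. 225.] z.008 [ 551. -133.] z.149 [435.  83.]
scene 62.5 (251, 198, 11, 10)
    [251. 202.] z.008 [ 579. -243.] z.149 [454.   6.]
    [256. 198.] z.008 [ 577. -267.] z.149 [453. -11.]
    [261. 201.] z.008 [ 559. -258.] z.149 [441.  -5.]
    [256. 207.] z.008 [ 556. -224.] z.149 [439.  19.]
```

```bash
python3 - <<'E'
import cv2,numpy as np
t=cv2.imread('pics/top_n.png');s=cv2.imread('pics/scene_n.png');w=cv2.imread('pics/w8.png')
o=np.zeros((600,800,3),np.uint8)
o[:300,:400]=cv2.resize(t[120:270,130:330],(400,300),interpolation=cv2.INTER_CUBIC)
o[:300,400:]=cv2.resize(s[160:310,120:320],(400,300),interpolation=cv2.INTER_CUBIC)
o[300:,:400]=cv2.resize(w,(400,300))
cv2.imwrite('pics/c9.png',o)
E
```

```text
(no output)
```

View pics/c9.png

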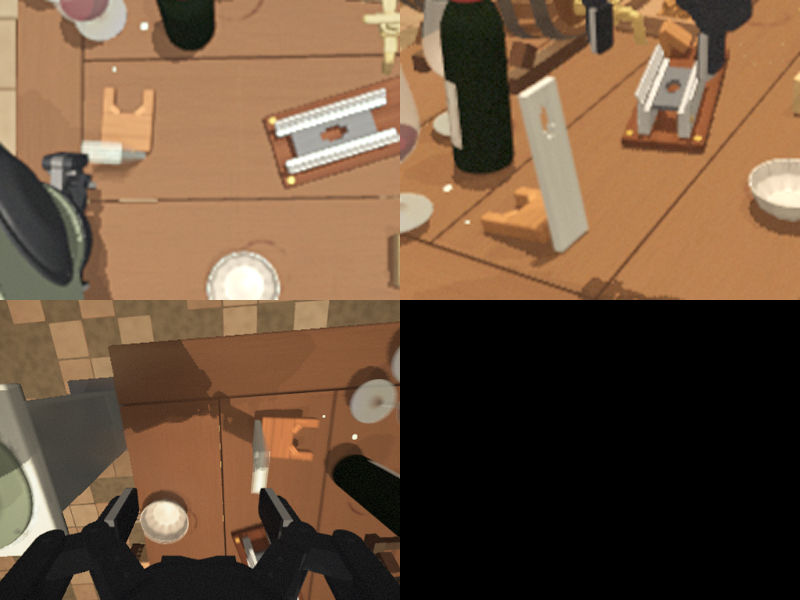

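The strap is still standing: the open finger passed over its top. I'll push lower with closed fingers from the prong side.

```bash
python3 - <<'E'
from ms import *
go((.575,.063,.2),-4)
E
```

```text
pos [0.432  0.0656 0.2022] yawy -4.29 t 16.95 F [-1.6 -1.2 -0.9] -> inc [0.027  0.4761 0.009 ] turn -0.0016 rows 3.4
```

>>> move_arm --pt "1 0.027 0.1 0 0" --pt "1 0.027 0.2 0 0" --pt "1 0.027 0.3 0 0" --pt "1 0.027 0.4 0 0" --pt "1 0.027 0.476 0 0" --pt "1 0.027 0.476 0 0" --pt "1 0.027 0.476 0.08 0" --pt "1 0.027 0.476 0.16 0" --pt "1 0.027 0.476 0.23 0" --pt "1 0.027 0.476 0.255 0" --pt "1 0.027 0.476 0.255 0"

```text
time: 17.87
ee_pos: [0.575, 0.0639, 0.1242]
tool_rot: [0.733, 0.681, 0.001, 0.001]
ft_force: [2.6, -0.2, 15.8]
opening: 0.0001
grip_force: 7.1
```

>>> move_arm --pt "1 0 -0.03 0 0" --pt "1 0 -0.06 0 0" --pt "1 0 -0.09 0 0" --pt "1 0 -0.12 0 0" --pt "1 0 -0.15 0 0" --pt "1 0 -0.18 0 0" --pt "1 0 -0.21 0 0" --pt "1 0 -0.24 0 0" --pt "1 0 -0.27 0 0" --pt "1 0 -0.29 0 0" --pt "1 0 -0.29 0 0" --pt "1 0 -0.29 -0.05 0"

```text
time: 18.87
ee_pos: [0.4855, 0.0693, 0.1374]
tool_rot: [0.733, 0.681, -0.001, -0.001]
ft_force: [-0.3, -0.0, 0.6]
opening: 0.0
grip_force: 0.0
```

>>> move_arm --pt "0 0 0 -0.1 0" --pt "0 0 0 -0.2 0" --pt "0 0 0 -0.2 0" --pt "0 0 0 -0.2 0" --pt "0 0 0 -0.2 0"

```text
time: 19.28
ee_pos: [0.4866, 0.0693, 0.1987]
tool_rot: [0.733, 0.68, -0.0, 0.0]
ft_force: [-1.6, -1.1, -0.6]
opening: 0.0605
grip_force: 0.0
```

```bash
python3 fs.py; python3 tops.py | grep -A8 'top'
```

```text
pos [0.4866 0.0693 0.1987] yawy -4.26 t 19.28 F [-1.6 -1.1 -0.6] -> inc [-0.0324 -0.0196 -0.0043] turn -0.0015 rows 0.3
82.5 [array([340. , -56.7]), array([27.3, 11.1]), np.float64(24.5)] [ 0.3412 -0.0565  0.008 ] (147, 263, 16, 13)
2479.0 [array([153.7, -71.2]), array([189.7,  64. ]), np.float64(69.1)] [ 0.1382 -0.0839  0.008 ] (0, 220, 46, 112)
3436.5 [array([429.7,  61.6]), array([134.6,  44.2]), np.float64(0.1)] [0.4312 0.0613 0.008 ] (155, 161, 108, 41)
304.0 [array([398.6,  65.4]), array([35.6, 20.2]), np.float64(4.2)] [0.3976 0.0649 0.008 ] (168, 172, 30, 17)
1857.0 [array([687.6,  90.9]), array([61.4, 51.2]), np.float64(0.1)] [0.6869 0.0936 0.008 ] (399, 117, 55, 46)
263.5 [array([691.,  95.]), array([21.2, 21.8]), np.float64(33.5)] [0.6912 0.0951 0.008 ] (419, 127, 22, 20)
108.0 [array([687., 123.]), array([35.5,  6.5]), np.float64(0.6)] [0.687  0.1227 0.008 ] (412, 109, 33, 8)
1446.5 [array([731.8, 144.5]), array([48.6, 61. ]), np.float64(45.8)] [0.729  0.1437 0.008 ] (449, 54, 56, 59)
top 830.5 (233, 246, 29, 44)
    [256. 246.] z.008 [400. -91.] z.149 [409. -94.]
    [241
[... 554 characters left out ...]
 209.] z.008 [489.  40.] z.149 [485.  17.]
top 70.5 (186, 240, 8, 15)
    [189. 240.] z.008 [416.  69.] z.149 [423.  41.]
    [193. 244.] z.008 [406.  59.] z.149 [415.  33.]
    [190. 254.] z.008 [383.  66.] z.149 [395.  39.]
    [186. 249.] z.008 [395.  76.] z.149 [405.  47.]
top 68.0 (185, 196, 18, 6)
    [185. 196.] z.008 [521.  78.] z.149 [511.  49.]
    [185. 200.] z.008 [511.  78.] z.149 [503.  49.]
    [202. 201.] z.008 [508.  37.] z.149 [501.  15.]
    [202. 197.] z.008 [518.  37.] z.149 [509.  15.]
scene 1147.0 (212, 277, 74, 37)
    [212. 289.] z.008 [492.  83.] z.149 [394. 234.]
    [271. 313.] z.008 [376.  95.] z.149 [313. 242.]
    [285. 299.] z.008 [369.  53.] z.149 [308. 213.]
```

Flat again, yoke up: slot at (0.399, 0.066), yoke at (0.499, 0.058), yaw about -4.5°. Regrip.

```bash
python3 - <<'E'
from ms import *
go((.4990,.0585,.0425),-4.5)
E
```

```text
pos [0.4862 0.0694 0.1981] yawy -4.23 t 19.43 F [-0.5  0.4 -0.8] -> inc [-0.0331  0.0461  0.5187] turn 0.0015 rows 3.8
```

>>> move_arm --pt "0 -0.033 0.046 0 0.001" --pt "0 -0.033 0.046 0.12 0.001" --pt "0 -0.033 0.046 0.25 0.001" --pt "0 -0.033 0.046 0.38 0.001" --pt "0 -0.033 0.046 0.48 0.001" --pt "0 -0.033 0.046 0.518 0.001" --pt "0 -0.033 0.046 0.518 0.001" --pt "1 -0.033 0.046 0.518 0.001" --pt "1 -0.033 0.046 0.518 0.001" --pt "1 -0.033 0.046 0.518 0.001" --pt "1 -0.033 0.046 0.518 0.001" --pt "1 -0.033 0.046 0.518 0.001"

```text
time: 20.43
ee_pos: [0.5002, 0.0585, 0.0446]
tool_rot: [0.734, 0.679, 0.001, 0.001]
ft_force: [0.4, 0.2, 0.5]
opening: 0.0257
grip_force: 0.0
```

>>> move_arm --pt "1 0 0 0 0" --pt "1 0 0 0 0" --pt "1 0 0 0 0" --pt "1 0 0 -0.08 0" --pt "1 0 0 -0.16 0" --pt "1 0 0 -0.26 0" --pt "1 0 0 -0.36 0" --pt "1 0 0 -0.45 0" --pt "1 0 0 -0.45 0"

```text
time: 21.18
ee_pos: [0.5014, 0.059, 0.1832]
tool_rot: [0.734, 0.679, 0.002, 0.002]
ft_force: [0.7, -0.2, -2.7]
opening: 0.0153
grip_force: 59.8
```

```bash
python3 - <<'E'
from ms import *
s=monitor.read_state(); print(s['opening'],s['joint_positions'].round(2))
w=c0+e*.080; print(w)
go((*w,.18),106.2)
E
```

```text
0.015322622748731933 [ 0.15  0.46 -0.51  1.96  0.31  0.79 -0.61]
[ 0.51558 -0.1117 ]
pos [0.5014 0.059  0.1832] yawy -4.44 t 21.18 F [ 0.7 -0.2 -2.7] -> inc [-0.5635  0.0912  0.0106] turn -0.6147 rows 15.5
```

>>> move_arm --pt "1 -0.1 0.02 0 -0.04" --pt "1 -0.2 0.03 0 -0.08" --pt "1 -0.3 0.04 0 -0.12" --pt "1 -0.4 0.06 0 -0.16" --pt "1 -0.48 0.075 0 -0.2" --pt "1 -0.55 0.086 0 -0.24" --pt "1 -0.55 0.086 0 -0.28" --pt "1 -0.55 0.086 0 -0.32" --pt "1 -0.55 0.086 0 -0.36" --pt "1 -0.55 0.086 0 -0.4" --pt "1 -0.55 0.086 0 -0.44" --pt "1 -0.55 0.086 0 -0.48"

```text
time: 22.18
ee_pos: [0.5123, -0.108, 0.1781]
tool_rot: [0.071, 0.997, 0.0, -0.0]
ft_force: [-0.2, 0.7, -2.5]
opening: 0.0148
grip_force: 59.8
```

>>> move_arm --pt "1 0 0 0 -0.04" --pt "1 0 0 0 -0.08" --pt "1 0 0 0 -0.12" --pt "1 0 0 0 -0.135" --pt "1 0 0 0 -0.135" --pt "1 0 0 0 -0.135" --pt "1 0 0 0 -0.135"

```text
time: 22.77
ee_pos: [0.5124, -0.1079, 0.1784]
tool_rot: [-0.136, 0.991, 0.0, -0.0]
ft_force: [0.1, 0.1, -2.9]
opening: 0.015
grip_force: 59.8
```

```bash
cat > held.py <<'E'
from ms import *
a,P=snap('wrist','w10.png'); a=a[...,::-1].copy(); s=monitor.read_state(); z=s['ee_pos'][2]-.0425+.008
print('tcp',loc(s['ee_pos'])); go((.5145,-.1079,.09),106.2)
hsv=cv2.cvtColor(a,cv2.COLOR_BGR2HSV)
m=np.zeros(a.shape[:2],np.uint8); m[195:265,30:190]=cv2.inRange(hsv,np.array((0,0,150)),np.array((180,70,255)))[195:265,30:190]
bot=np.array([(u,np.where(m[:,u])[0].max()+.5) for u in range(65,160,3) if m[:,u].any()])
l=np.array([loc(ray(P,q,z)) for q in bot]); c=np.polyfit(l[:,0],l[:,1],1); print('bot slope',np.degrees(np.arctan(c[0])).round(2),'y0',c[1].round(2),'res',np.std(l[:,1]-np.polyval(c,l[:,0])).round(2))
print('left end',np.median([loc(ray(P,(np.where(m[v])[0].min()-.5,v),z))[0] for v in range(210,255,3) if m[v].any()]))
for c in cv2.findContours(m,cv2.RETR_CCOMP,cv2.CHAIN_APPROX_NONE)[0]:
    if 200<cv2.contourArea(c)<1500:
        l=np.array([loc(ray(P,q,z)) for q in c[:,0].astype(float)]); print('slot',cv2.contourArea(c),l.min(0),l.max(0),(l.min(0)+l.max(0))/2)
E
python3 held.py
```

```text
tcp [84.5  1.9]
pos [ 0.5125 -0.1079  0.1785] yawy 105.71 t 22.82 F [-0.9 -0.8 -2.4] -> inc [-0.0065 -0.0018  0.2949] turn -0.0027 rows 2.1
bot slope -0.54 y0 -14.27 res 0.03
left end -43.1
slot 806.5 [-29.5  -2.5] [ 2.9 14.7] [-13.3   6.1]
```

```bash
python3 - <<'E'
from ms import *
go((.5188,-.1082,.091),106.2)
E
```

```text
pos [ 0.5125 -0.1079  0.1785] yawy 105.71 t 22.82 F [-0.9 -0.8 -2.4] -> inc [-0.0201 -0.0067  0.2916] turn -0.0027 rows 2.1
```

>>> move_arm --pt "1 -0.02 -0.007 0 -0.003" --pt "1 -0.02 -0.007 0.05 -0.003" --pt "1 -0.02 -0.007 0.1 -0.003" --pt "1 -0.02 -0.007 0.15 -0.003" --pt "1 -0.02 -0.007 0.18 -0.003" --pt "1 -0.02 -0.007 0.18 -0.003"

```text
time: 23.32
ee_pos: [0.5183, -0.1081, 0.1228]
tool_rot: [-0.142, 0.99, 0.0, -0.001]
ft_force: [-0.7, 0.6, -3.2]
opening: 0.0152
grip_force: 59.7
```

```bash
python3 held.py; python3 -c "
from h import *
go((.5188,-.1082,.091),106.2)"
```

```text
tcp [82.7 -4. ]
pos [ 0.5187 -0.108   0.1239] yawy 106.38 t 23.37 F [ 0.5 -0.2 -2.6] -> inc [0.0133 0.0041 0.1131] turn 0.001 rows 0.8
bot slope 0.12 y0 -20.11 res 0.03
left end -43.9
slot 504.5 [-30.4  -8.5] [1.4 4.3] [-14.5  -2.1]
pos [ 0.5187 -0.108   0.1239] yawy 106.38 t 23.37 F [ 0.5 -0.2 -2.6] -> inc [-0.0002 -0.0009  0.1098] turn 0.001 rows 0.8
```

>>> move_arm --pt "1 0 0 0.04 0" --pt "1 0 0 0.07 0" --pt "1 0 0 0.09 0" --pt "1 0 0 0.105 0" --pt "1 0 0 0.115 0" --pt "1 0 0 0.125 0" --pt "1 0 0 0.13 0" --pt "1 0 0 0.13 0"

```text
time: 24.03
ee_pos: [0.519, -0.1081, 0.0863]
tool_rot: [-0.142, 0.99, -0.0, 0.0]
ft_force: [-6.1, 1.8, 12.5]
opening: 0.0153
grip_force: 62.0
```

>>> move_arm --pt "1 0 0 -0.001 0" --pt "0 0 0 -0.002 0" --pt "0 0 0 -0.002 0" --pt "0 0 0 -0.002 0" --pt "0 0 0 -0.002 0" --pt "0 0 0 -0.002 0" --pt "0 0 0 -0.002 0" --pt "0 0 0 -0.002 0" --pt "0 0 0 -0.002 0" --pt "0 0 0 -0.05 0" --pt "0 0 0 -0.1 0" --pt "0 0 0 -0.14 0"

```text
time: 25.03
ee_pos: [0.519, -0.1081, 0.1285]
tool_rot: [-0.142, 0.99, 0.0, 0.0]
ft_force: [-0.6, -1.2, 0.5]
opening: 0.0857
grip_force: 0.0
```

>>> move_arm --pt "0 0 0 -0.1 0" --pt "0 0 0 -0.2 0" --pt "0 0 0 -0.24 0" --pt "0 0 0 -0.24 0"

```text
time: 25.37
ee_pos: [0.5201, -0.1084, 0.2023]
tool_rot: [-0.142, 0.99, -0.001, 0.002]
ft_force: [-0.2, -0.0, -0.2]
opening: 0.0856
grip_force: 0.0
```

```bash
cat > seat.py <<'E'
from ms import *
a,P=snap('wrist','w11.png'); z=.05; s=monitor.read_state(); print(s['opening'])
hsv=cv2.cvtColor(a,cv2.COLOR_RGB2HSV)
m=cv2.inRange(hsv,np.array((0,0,120)),np.array((180,70,255)))
v=np.array([proj(P,(*(c0+e*x+n*y),z)) for x,y in((-60,-20),(-60,20),(90,20),(90,-20))]) if 0 else None
for c in cv2.findContours(m,cv2.RETR_CCOMP,cv2.CHAIN_APPROX_NONE)[0]:
    if cv2.contourArea(c)<40: continue
    l=np.array([loc(ray(P,q,z)) for q in c[:,0].astype(float)])
    if abs(l.mean(0)[0])<130 and abs(l.mean(0)[1])<40: print(cv2.contourArea(c),'min',l.min(0),'max',l.max(0),cv2.boundingRect(c))
for x in (-60,-40,-25,-14,0,20,50,75): print(x,[hsv[tuple(np.clip(proj(P,(*(c0+(e*x+n*y)/1000),z))[::-1].round().astype(int),0,383))].tolist() for y in (-12,0,12)])
go((.3905,-.2885,.2),75)
E
python3 seat.py
```

```text
0.0849950379852596
297.5 min [ 92.8 -21. ] max [103.3  18.7] (264, 157, 11, 37)
6618.0 min [-69.1 -34.4] max [73.9 28.7] (107, 147, 140, 58)
43.0 min [59.3  5.7] max [66.7 14.3] (232, 161, 8, 9)
-60 [[14, 116, 147], [15, 107, 131], [13, 119, 137]]
-40 [[33, 21, 246], [31, 23, 243], [32, 19, 247]]
-25 [[35, 19, 249], [28, 43, 160], [32, 15, 249]]
-14 [[32, 19, 250], [27, 46, 162], [32, 15, 250]]
0 [[32, 21, 247], [38, 25, 248], [34, 14, 250]]
20 [[31, 22, 247], [36, 16, 250], [37, 13, 251]]
50 [[32, 21, 247], [25, 50, 197], [23, 52, 188]]
75 [[16, 100, 140], [13, 135, 196], [14, 127, 114]]
pos [ 0.5194 -0.1086  0.2006] yawy 106.32 t 25.42 F [-0.3 -0.8 -0.7] -> inc [ 0.5808 -0.4546  0.0018] turn 0.174 rows 5.3
```

Strap is seated and stays. Now a precise slot location, then the screw.

```bash
cat > slot.py <<'E'
from ms import *
a=cv2.imread('pics/w11.png'); P=imaging.camera_params('wrist'); z=.05
g=cv2.cvtColor(a,cv2.COLOR_BGR2GRAY).astype(np.float32)
# rectified 0.5 mm grid on strap top plane
xs=np.arange(-50,60,.5); ys=np.arange(-24,24.1,.5); X,Y=np.meshgrid(xs,ys)
uv=np.array([proj(P,(*(c0+(e*x+n*y)/1000),z)) for x,y in zip(X.ravel(),Y.ravel())]).reshape(*X.shape,2).astype(np.float32)
r=cv2.remap(g,uv[...,0],uv[...,1],cv2.INTER_LINEAR)
m=((r<205)&(abs(Y)<14)&(X<5)&(X>-38)).astype(np.uint8)
k,lab,st,ce=cv2.connectedComponentsWithStats(m)
for i in range(1,k):
    if st[i,4]>60: print('comp area mm2',st[i,4]/4,'x',xs[st[i,0]],xs[st[i,0]+st[i,2]-1],'y',ys[st[i,1]],ys[st[i,1]+st[i,3]-1],'cen',-50+ce[i,0]*.5,-24+ce[i,1]*.5)
row=r[(abs(ys)<12)].mean(0); print('left edge',xs[np.argmax(row>180)], 'area true', 32*9.5+17*7.5)
E
python3 slot.py
```

```text
comp area mm2 422.75 x -32.0 -0.5 y -9.0 7.5 cen -16.131578947368418 -0.7693672383205197
left edge -46.0 area true 431.5
```

>>> move_arm --pt "0 0.1 -0.08 0 0.03" --pt "0 0.2 -0.16 0 0.06" --pt "0 0.3 -0.24 0 0.09" --pt "0 0.4 -0.32 0 0.12" --pt "0 0.5 -0.4 0 0.15" --pt "0 0.58 -0.455 0 0.174" --pt "0 0.58 -0.455 0 0.174" --pt "0 0.58 -0.455 0 0.174"

```text
time: 26.08
ee_pos: [0.389, -0.2894, 0.1986]
tool_rot: [0.132, 0.991, 0.0, -0.001]
ft_force: [0.7, -0.1, 0.3]
opening: 0.0853
grip_force: 0.0
```

```bash
cat > scr.py <<'E'
from ms import *
a,P=snap('wrist','w12.png'); hsv=cv2.cvtColor(a,cv2.COLOR_RGB2HSV)
s=monitor.read_state(); go((.3905,-.2885,.15),75); print(s['joint_positions'].round(2),np.array(P['pose'])[:3,3].round(3))
ctr=proj(P,(.3905,-.2885,.05)); print('px',ctr)
xs=np.arange(-45,45.1,.5); X,Y=np.meshgrid(xs,xs)
def rect(z):
    uv=np.array([proj(P,(.3905+x/1000,-.2885+y/1000,z)) for x,y in zip(X.ravel(),Y.ravel())]).reshape(*X.shape,2).astype(np.float32)
    return cv2.remap(a,uv[...,0],uv[...,1],cv2.INTER_LINEAR)
for z,nm in((.042,'blk'),(.088,'wing'),(.048,'fl')):
    r=rect(z); h=cv2.cvtColor(r,cv2.COLOR_RGB2HSV); cv2.imwrite('pics/r_%s.png'%nm,r[...,::-1])
    print(nm); 
    for j in range(0,181,9): print(' '.join('%3d/%3d'%(h[j,i,1],h[j,i,2]) for i in range(0,181,12)))
E
python3 scr.py
```

```text
pos [ 0.39   -0.2882  0.1988] yawy 75.03 t 26.13 F [-0.6 -0.5  1.4] -> inc [-0.002  -0.0006  0.1628] turn 0.0001 rows 1.2
[ 1.17  0.49 -0.86  1.98  0.48  0.89  1.36] [ 0.31  -0.268  0.322]
px [254.3737711 182.138429 ]
blk
149/125 145/132 147/135 153/135 153/138 148/140 150/136 148/141 150/139 147/135 147/139 150/133 151/135 155/135 146/136 150/134
144/126 151/132 152/134 157/130 150/138 151/140 149/139 150/141 148/141 149/140 150/138 149/123 150/136 152/136 148/133 150/136
153/128 150/134 151/133 144/138 148/140 151/140 151/140 150/141 152/141 145/142 154/137 149/115 146/138 145/137 148/134 150/134
147/127 150/129 149/135 148/138 153/138 151/140 150/143 147/142 151/142 154/139 149/139 153/112 148/136 152/134 151/135 142/162
147/130 151/128 147/134 138/155 134/219 134/211 133/223 132/221 134/227 130/232 130/236 120/238 121/240 157/133 153/135 149/137
141/ 92 153/120 134/101 138/165 135/187 127/232 127/230 127/232 134/229 130/236 129/234 124/239 123/242 149/137 155/132 155/135
138/ 83 149/ 84 138/100 135/166 135/160 125/233 130/230 126/232 131/229 135/226 132/228 124/239 123/242 149/13
[... 6493 characters left out ...]
/228 130/233 131/234 126/238 131/229 149/125 150/131 158/131
147/ 92 150/ 90 136/103 132/154 134/147 134/169 138/163 134/162 136/210 132/232 131/233 120/238 131/231 150/124 148/133 149/132
142/ 95 144/ 90 138/100 131/154 133/140 137/164 140/153 135/145 135/164 139/195 138/194 136/187 141/168 153/125 148/136 153/132
149/ 91 138/ 94 149/ 82 139/ 79 145/ 81 151/ 83 146/ 94 148/ 95 143/ 96 148/102 150/129 151/130 151/125 144/126 150/126 151/133
149/ 91 147/ 90 139/ 90 156/ 80 150/ 90 146/ 89 148/121 146/136 149/137 151/128 142/131 150/126 149/125 151/123 146/122 151/123
149/ 89 144/ 92 144/ 90 152/ 84 152/ 87 149/ 89 150/ 90 151/132 154/136 148/131 147/130 149/125 147/127 151/123 148/124 152/121
```

```bash
cat > scr2.py <<'E'
from ms import *
import sys
P=imaging.camera_params('wrist'); a=cv2.imread('pics/w12.png'); hsv=cv2.cvtColor(a,cv2.COLOR_BGR2HSV).astype(int)
C=np.array(P['pose'])[:3,3]
b=np.array([.391,-.287]); u=b-C[:2]; u/=np.linalg.norm(u); p=np.array([-u[1],u[0]])
ctr=proj(P,(*b,.05)).astype(int); m=np.zeros(a.shape[:2],np.uint8); R0=45
sub=hsv[ctr[1]-R0:ctr[1]+R0,ctr[0]-R0:ctr[0]+R0]
m[ctr[1]-R0:ctr[1]+R0,ctr[0]-R0:ctr[0]+R0]=((sub[...,0]>=17)&(sub[...,0]<36)&(sub[...,1]>143)&(sub[...,2]>85))
m=cv2.morphologyEx(m,cv2.MORPH_OPEN,np.ones((3,3),np.uint8))
c=max(cv2.findContours(m,cv2.RETR_EXTERNAL,cv2.CHAIN_APPROX_NONE)[0],key=cv2.contourArea); print('area',cv2.contourArea(c),cv2.boundingRect(c),'hue ctr',sub[R0,R0])
def ext(z):
    w=np.array([ray(P,q,z)[:2] for q in c[:,0].astype(float)]); d=(w-b)*1000; return d@u,d@p
for z in(.042,.048,.088):
    U,V=ext(z); print(z,'u',U.min().round(1),U.max().round(1),'p',V.min().round(1),V.max().round(1))
q=cv2.approxPolyDP(c,2,True)[:,0].astype(float)
for k in q: print(k,(ray(P,k,.088)[:2]).round(4),(ray(P,k,.045)[:2]).round(4))
print('u',u,'p',p)
# block top
m2=np.zeros_like(m); H=70; s2=hsv[ctr[1]-H:ctr[1]+H,ctr[0]-H:ctr[0]+H]; m2[ctr[1]-H:ctr[1]+H,ctr[0]-H:ctr[0]+H]=(s2[...,2]>140)&(s2[...,1]<170)&(s2[...,0]>14)
m2=cv2.morphologyEx(m2,cv2.MORPH_CLOSE,np.ones((9,9),np.uint8)); m2=cv2.morphologyEx(m2,cv2.MORPH_OPEN,np.ones((5,5),np.uint8)); c2=max(cv2.findContours(m2,cv2.RETR_EXTERNAL,cv2.CHAIN_APPROX_NONE)[0],key=cv2.contourArea)
w=np.array([ray(P,k,.042)[:2]*1000 for k in c2[:,0].astype(float)],np.float32); print('block',cv2.minAreaRect(w))
E
python3 scr2.py
```

```text
area 833.0 (240, 164, 34, 45) hue ctr [ 17 161 162]
0.042 u -17.0 33.7 p -15.9 20.1
0.048 u -18.4 31.2 p -15.6 19.7
0.088 u -27.7 14.7 p -13.3 16.8
[253. 164.] [ 0.3638 -0.2813] [ 0.3735 -0.284 ]
[254. 167.] [ 0.3667 -0.2812] [ 0.3769 -0.2838]
[264. 169.] [ 0.3708 -0.273 ] [ 0.3818 -0.2741]
[264. 174.] [ 0.3753 -0.2741] [ 0.3871 -0.2755]
[257. 176.] [ 0.3755 -0.2807] [ 0.3873 -0.2832]
[253. 173.] [ 0.3718 -0.2835] [ 0.383  -0.2865]
[253. 180.] [ 0.3782 -0.2852] [ 0.3905 -0.2885]
[250. 178.] [ 0.3757 -0.2873] [ 0.3875 -0.291 ]
[253. 169.] [ 0.3683 -0.2825] [ 0.3787 -0.2854]
[246. 167.] [ 0.3649 -0.2881] [ 0.3747 -0.292 ]
[241. 173.] [ 0.3691 -0.2939] [ 0.3797 -0.2989]
[240. 185.] [ 0.3797 -0.2979] [ 0.3923 -0.3036]
[244. 192.] [ 0.3872 -0.2962] [ 0.4011 -0.3015]
[253. 197.] [ 0.3941 -0.2894] [ 0.4093 -0.2936]
[254. 208.] [ 0.405  -0.2914] [ 0.4221 -0.2959]
[260. 208.] [ 0.4064 -0.2859] [ 0.4239 -0.2894]
[262. 196.] [ 0.3953 -0.2811] [ 0.4107 -0.2837]
[270. 190.] [ 0.3915 -0.2725] [ 0.4062 -0.2736]
[273. 177.] [ 0.3801 -0.2669] [ 0.3928 -0.267 ]
[265. 166.] [ 0.3684 -0.2714] [ 0.3789 -0.2723]
u [ 0.969567   -0.24482612] p [0.24482612 0.969567  ]
block ((393.93145751953125, -285.2218322753906), (60.85374069213867, 64.87823486328125), 88.66667175292969)
```

```bash
python3 - <<'E'
from ms import *
go((.3918,-.285,.072),75)
E
```

```text
pos [ 0.39   -0.2882  0.1988] yawy 75.03 t 26.13 F [-0.6 -0.5  1.4] -> inc [-0.0034  0.0116  0.4228] turn 0.0001 rows 3.0
```

>>> move_arm --pt "0 -0.0034 0.0116 0.1 0" --pt "0 -0.0034 0.0116 0.2 0" --pt "0 -0.0034 0.0116 0.3 0" --pt "0 -0.0034 0.0116 0.38 0" --pt "0 -0.0034 0.0116 0.421 0" --pt "0 -0.0034 0.0116 0.421 0" --pt "1 -0.0034 0.0116 0.421 0" --pt "1 -0.0034 0.0116 0.421 0" --pt "1 -0.0034 0.0116 0.421 0" --pt "1 -0.0034 0.0116 0.421 0" --pt "1 -0.0034 0.0116 0.421 0" --pt "1 -0.0034 0.0116 0.421 0"

```text
time: 27.13
ee_pos: [0.3924, -0.2854, 0.0737]
tool_rot: [0.13, 0.991, -0.0, 0.0]
ft_force: [-0.2, -0.5, 0.3]
opening: 0.0128
grip_force: 0.3
```

>>> move_arm --pt "1 0 0 0 0" --pt "1 0 0 0 0" --pt "1 0 0 0 0" --pt "1 0 0 0 0"

```text
time: 27.47
ee_pos: [0.3924, -0.2854, 0.0738]
tool_rot: [0.13, 0.991, -0.0, 0.0]
ft_force: [-1.4, 0.2, 9.0]
opening: 0.0089
grip_force: 58.5
```

>>> move_arm --pt "1 0 0 -0.08 0" --pt "1 0 0 -0.16 0" --pt "1 0 0 -0.24 0" --pt "1 0 0 -0.3 0" --pt "1 0 0 -0.3 0" --pt "1 0 0 -0.3 0"

```text
time: 27.97
ee_pos: [0.3924, -0.2856, 0.1639]
tool_rot: [0.131, 0.991, -0.001, 0.001]
ft_force: [0.1, -0.2, -0.7]
opening: 0.0089
grip_force: 59.1
```

```bash
python3 - <<'E'
from ms import *
w=c0+(e*-16.1+n*-.8)/1000; print(w)
go((*w,.16),16.2)
E
```

```text
[ 0.5431599 -0.2037328]
pos [ 0.3924 -0.2856  0.1639] yawy 75.0 t 27.97 F [ 0.1 -0.2 -0.7] -> inc [-0.4149  0.3938  0.0131] turn 0.3267 rows 8.2
```

>>> move_arm --pt "1 -0.05 0.05 0 0.04" --pt "1 -0.1 0.1 0 0.08" --pt "1 -0.16 0.16 0 0.12" --pt "1 -0.22 0.22 0 0.16" --pt "1 -0.28 0.28 0 0.2" --pt "1 -0.34 0.34 0 0.24" --pt "1 -0.4 0.39 0 0.28" --pt "1 -0.415 0.394 0 0.31" --pt "1 -0.415 0.394 0 0.327" --pt "1 -0.415 0.394 0 0.327" --pt "1 -0.415 0.394 0 0.327"

```text
time: 28.88
ee_pos: [0.5426, -0.2029, 0.1623]
tool_rot: [0.6, 0.8, -0.0, -0.001]
ft_force: [0.2, -0.1, -0.6]
opening: 0.0093
grip_force: 59.1
```

```bash
cat > chk.py <<'E'
from ms import *
a,P=snap('wrist','w13.png'); s=monitor.read_state(); print('tcp',loc(s['ee_pos']),s['ee_pos'].round(4),s['opening'])
go((.5432,-.2037,.13),16.2)
g=cv2.cvtColor(a,cv2.COLOR_RGB2HSV).astype(int)
# strap slot (rectified at z=.05)
xs=np.arange(-50,60,.5); ys=np.arange(-24,24.1,.5); X,Y=np.meshgrid(xs,ys)
uv=np.array([proj(P,(*(c0+(e*x+n*y)/1000),.05)) for x,y in zip(X.ravel(),Y.ravel())]).reshape(*X.shape,2).astype(np.float32)
r=cv2.remap(a[...,::-1].copy(),uv[...,0],uv[...,1],cv2.INTER_LINEAR); cv2.imwrite('pics/r13.png',r)
h=cv2.cvtColor(r,cv2.COLOR_BGR2HSV)
print('y=0 V',[int(v) for v in h[48,::6,2]]);print('y=0 S',[int(v) for v in h[48,::6,1]])
# brass blob in tool-frame
M=R.from_quat(s['tool_rot']).as_matrix()
m=((g[...,0]>=17)&(g[...,0]<36)&(g[...,1]>120)&(g[...,2]>60)).astype(np.uint8)
k,lab,st,ce=cv2.connectedComponentsWithStats(m)
for i in np.argsort(-st[1:,4])[:4]+1: print('brass',st[i],ce[i].round(1))
for nm,z in(('wingtop',-.016-.0018),('flange',.030-.0018),('nose',.061-.0018)): print(nm,proj(P,s['ee_pos']+M@[0,0,z]).round(1),'per +x10mm',proj(P,s['ee_pos']+M@[.01,0,z]).round(1))
E
python3 chk.py
```

```text
tcp [-15.3  -0.4] [ 0.5426 -0.2031  0.1626] 0.009079564152745885
pos [ 0.5426 -0.2031  0.1626] yawy 16.31 t 28.93 F [ 0.6  0.  -0.5] -> inc [-0.0025  0.0017  0.1085] turn 0.0006 rows 0.8
y=0 V [117, 116, 115, 111, 113, 109, 150, 118, 144, 137, 121, 135, 136, 138, 103, 112, 112, 165, 166, 165, 165, 163, 163, 164, 163, 163, 164, 169, 186, 185, 183, 182, 180, 179, 162, 162, 161]
y=0 S [150, 154, 155, 165, 162, 161, 160, 151, 44, 37, 38, 32, 30, 37, 74, 87, 87, 45, 46, 46, 48, 42, 44, 45, 44, 42, 44, 44, 42, 44, 46, 45, 45, 47, 47, 46, 46]
brass [ 225  205   58   95 2512] [253.8 243.4]
brass [ 300  246  116   64 1875] [366.8 281.9]
brass [ 52 191  53  55 943] [ 70.2 212.7]
brass [ 71 232  29  23 178] [ 86.1 243.5]
wingtop [253.6 284. ] per +x10mm [253.6 265.7]
flange [253.6 236.5] per +x10mm [253.6 222.1]
nose [253.7 216.2] per +x10mm [253.7 203.6]
```

```bash
python3 - <<'E'
from ms import *
a=cv2.imread('pics/w13.png'); P=imaging.camera_params('wrist'); s=monitor.read_state(); M=R.from_quat(s['tool_rot']).as_matrix()
g=cv2.cvtColor(a,cv2.COLOR_BGR2HSV).astype(int); m=((g[...,0]>=17)&(g[...,0]<36)&(g[...,1]>120)&(g[...,2]>60)).astype(np.uint8)
k,lab,st,ce=cv2.connectedComponentsWithStats(m); i=np.argmax(st[1:,4])+1
for r in range(203,302,3): c=np.where(lab[r]==i)[0]; print(r,(c.min(),c.max(),len(c)) if len(c) else '',a[r,254].tolist())
for dx in(0,.003): print('pred flange rim rows bottom/top far, ctr', [proj(P,s['ee_pos']+M@[x+dx,0,z])[1].round(1) for x,z in((.0185,.0282),(.0185,.0222),(0,.0222),(-.0185,.0222),(.017,-.0178),(.017,.0222),(-.017,-.0178))])
E
```

```text
203  [125, 139, 148]
206 (np.int64(245), np.int64(262), 18) [50, 86, 113]
209 (np.int64(238), np.int64(269), 30) [60, 114, 153]
212 (np.int64(235), np.int64(273), 39) [41, 82, 109]
215 (np.int64(232), np.int64(275), 43) [41, 84, 111]
218 (np.int64(229), np.int64(278), 49) [41, 85, 110]
221 (np.int64(228), np.int64(279), 51) [47, 87, 115]
224 (np.int64(227), np.int64(280), 53) [46, 89, 115]
227 (np.int64(226), np.int64(281), 55) [46, 89, 116]
230 (np.int64(225), np.int64(282), 36) [47, 88, 116]
233 (np.int64(225), np.int64(282), 36) [48, 88, 118]
236 (np.int64(226), np.int64(282), 34) [46, 92, 117]
239 (np.int64(244), np.int64(263), 19) [50, 88, 119]
242 (np.int64(245), np.int64(264), 20) [53, 99, 133]
245 (np.int64(243), np.int64(264), 22) [54, 107, 143]
248 (np.int64(244), np.int64(264), 21) [55, 107, 144]
251 (np.int64(244), np.int64(264), 21) [60, 116, 153]
254 (np.int64(244), np.int64(264), 19) [56, 108, 148]
257 (np.int64(244), np.int64(263), 20) [50, 103, 143]
260 (np.int64(244), np.int64(263), 20) [58, 110, 152]
263 (np.int64(245), np.int64(263), 19) [54, 110, 149]
266 (np.int
[... 286 characters left out ...]
4(263), 18) [51, 112, 151]
284 (np.int64(245), np.int64(263), 19) [53, 111, 153]
287 (np.int64(245), np.int64(262), 18) [53, 105, 144]
290 (np.int64(245), np.int64(263), 19) [49, 106, 145]
293 (np.int64(245), np.int64(263), 19) [50, 107, 145]
296 (np.int64(246), np.int64(262), 17) [54, 107, 146]
299 (np.int64(248), np.int64(258), 11) [56, 119, 159]
pred flange rim rows bottom/top far, ctr [np.float64(208.9), np.float64(212.9), np.float64(240.8), np.float64(266.8), np.float64(251.6), np.float64(215.2), np.float64(312.5)]
pred flange rim rows bottom/top far, ctr [np.float64(204.3), np.float64(208.1), np.float64(236.4), np.float64(262.7), np.float64(245.7), np.float64(210.5), np.float64(307.5)]
```

```bash
python3 - <<'E'
from ms import *
w=c0+(e*-18.5+n*-.6)/1000
go((*w,.108),16.2)
E
```

```text
pos [ 0.5426 -0.2031  0.1626] yawy 16.31 t 28.93 F [ 0.6  0.  -0.5] -> inc [-0.0106  0.0009  0.1818] turn 0.0006 rows 1.3
```

>>> move_arm --pt "1 -0.0106 0.001 0.02 0.001" --pt "1 -0.0106 0.001 0.06 0.001" --pt "1 -0.0106 0.001 0.1 0.001" --pt "1 -0.0106 0.001 0.13 0.001" --pt "1 -0.0106 0.001 0.155 0.001" --pt "1 -0.0106 0.001 0.17 0.001" --pt "1 -0.0106 0.001 0.18 0.001" --pt "1 -0.0106 0.001 0.18 0.001"

```text
time: 29.6
ee_pos: [0.5441, -0.2059, 0.1087]
tool_rot: [0.602, 0.799, -0.0, -0.0]
ft_force: [-0.5, 1.3, -1.4]
opening: 0.0092
grip_force: 59.1
```

```bash
cat > st.py <<'E'
from ms import *
s=monitor.read_state(); print('loc',loc(s['ee_pos']),'z',s['ee_pos'][2].round(4),'F',s['ft_force'].round(1),'Fx_cr',(s['ft_force'][:2]@e).round(1),'Fy_cr',(s['ft_force'][:2]@n).round(1),'T',s['wrist_torque'].round(2),'open',s['opening'].round(4),'t',round(s['time'],2))
E
python3 st.py
```

```text
Traceback (most recent call last):
  File "st.py", line 2, in <module>
    s=monitor.read_state(); print('loc',loc(s['ee_pos']),'z',s['ee_pos'][2].round(4),'F',s['ft_force'].round(1),'Fx_cr',(s['ft_force'][:2]@e).round(1),'Fy_cr',(s['ft_force'][:2]@n).round(1),'T',s['wrist_torque'].round(2),'open',s['opening'].round(4),'t',round(s['time'],2))
                                                                                                                                                                                                                                    ^^^^^^^^^^^^^^^^^^
AttributeError: 'float' object has no attribute 'round'
```

>>> move_arm --pt "1 0 0 0.004 0" --pt "1 0 0 0.008 0" --pt "1 0 0 0.012 0" --pt "1 0 0 0.015 0" --pt "1 0 0 0.015 0"

```text
time: 30.02
ee_pos: [0.5443, -0.2061, 0.1048]
tool_rot: [0.602, 0.799, 0.0, 0.0]
ft_force: [0.7, -0.1, -1.8]
opening: 0.0093
grip_force: 59.1
```

```bash
sed -i "s/s\['opening'\].round(4)/round(s['opening'],4)/" st.py; python3 st.py
```

```text
loc [-18.7  -1.2] z 0.1048 F [ 0.7 -0.1 -1.8] Fx_cr -0.3 Fy_cr -0.7 T [ 0.02 -0.06  0.03] open 0.0093 t 30.02
```

>>> move_arm --pt "1 0 -0.0025 0.003 0" --pt "1 0.01 -0.0025 0.004 0" --pt "1 0.02 -0.0025 0.004 0" --pt "1 0.03 -0.0025 0.004 0" --pt "1 0.04 -0.0025 0.004 0" --pt "1 0.047 -0.0025 0.004 0" --pt "1 0.047 -0.0025 0.004 0"

```text
time: 30.6
ee_pos: [0.5396, -0.192, 0.1036]
tool_rot: [0.602, 0.799, 0.0, -0.0]
ft_force: [-0.1, 0.4, -1.6]
opening: 0.009
grip_force: 59.3
```

```bash
python3 st.py
```

```text
loc [-3.9 -0.6] z 0.1036 F [-0.1  0.4 -1.6] Fx_cr 0.4 Fy_cr -0.0 T [-0.   -0.   -0.02] open 0.009 t 30.6
```

>>> move_arm --pt "1 0.008 -0.001 0 0" --pt "1 0.0155 -0.001 0 0" --pt "1 0.0155 -0.001 0.004 0" --pt "1 0.0155 -0.001 0.008 0" --pt "1 0.0155 -0.001 0.012 0" --pt "1 0.0155 -0.001 0.016 0" --pt "1 0.0155 -0.001 0.016 0"

```text
time: 31.18
ee_pos: [0.538, -0.1884, 0.0985]
tool_rot: [0.602, 0.799, -0.0, -0.0]
ft_force: [0.0, -0.5, -0.3]
opening: 0.0092
grip_force: 59.4
```

```bash
python3 st.py
```

```text
loc [ 0.  -0.1] z 0.0985 F [ 0.  -0.5 -0.3] Fx_cr -0.5 Fy_cr 0.1 T [-0.14 -0.02  0.04] open 0.0092 t 31.18
```

>>> move_arm --pt "1 0 0 0.004 0" --pt "1 0 0 0.008 0" --pt "1 0 0 0.012 0" --pt "1 0 0 0.016 0" --pt "1 0 0 0.016 0"

```text
time: 31.6
ee_pos: [0.538, -0.1883, 0.0938]
tool_rot: [0.602, 0.799, -0.0, -0.0]
ft_force: [0.1, 0.2, -0.5]
opening: 0.0095
grip_force: 59.4
```

```bash
python3 st.py
```

```text
loc [ 0.1 -0.1] z 0.0938 F [ 0.1  0.2 -0.5] Fx_cr 0.1 Fy_cr -0.1 T [-0.16 -0.06 -0.  ] open 0.0095 t 31.6
```

>>> move_arm --pt "1 0 0 0.005 0" --pt "1 0 0 0.01 0" --pt "1 0 0 0.015 0" --pt "1 0 0 0.02 0" --pt "1 0 0 0.024 0" --pt "1 0 0 0.024 0"

```text
time: 32.1
ee_pos: [0.538, -0.1883, 0.0865]
tool_rot: [0.602, 0.799, -0.0, -0.0]
ft_force: [-0.4, -0.2, -0.5]
opening: 0.0091
grip_force: 59.4
```

```bash
python3 st.py
```

```text
loc [ 0.1 -0.1] z 0.0865 F [-0.4 -0.2 -0.5] Fx_cr -0.0 Fy_cr 0.5 T [-0.13 -0.04 -0.  ] open 0.0091 t 32.1
```

>>> move_arm --pt "1 0 0 0.005 0" --pt "1 0 0 0.01 0" --pt "1 0 0 0.014 0" --pt "1 0 0 0.017 0" --pt "1 0 0 0.017 0"

```text
time: 32.52
ee_pos: [0.5382, -0.1884, 0.0818]
tool_rot: [0.602, 0.799, -0.0, 0.0]
ft_force: [-1.1, -0.9, 2.1]
opening: 0.0095
grip_force: 59.5
```

```bash
python3 st.py
```

```text
loc [ 0.  -0.3] z 0.0818 F [-1.1 -0.9  2.1] Fx_cr -0.5 Fy_cr 1.3 T [-0.36  0.01  0.01] open 0.0095 t 32.52
```

>>> move_arm --pt "1 0 0 0.003 0" --pt "1 0 0 0.003 -0.03" --pt "1 0 0 0.003 -0.06" --pt "1 0 0 0.003 -0.09" --pt "1 0 0 0.003 -0.12" --pt "1 0 0 0.003 -0.15" --pt "1 0 0 0.003 -0.15"

```text
time: 33.1
ee_pos: [0.5392, -0.1884, 0.0818]
tool_rot: [0.396, 0.918, 0.0, 0.001]
ft_force: [-0.2, 0.1, 16.1]
opening: 0.0091
grip_force: 61.8
```

```bash
python3 st.py
```

```text
loc [-0.2 -1.2] z 0.0818 F [-0.2  0.1 16.1] Fx_cr 0.1 Fy_cr 0.2 T [0.01 0.04 0.1 ] open 0.0091 t 33.1
```

>>> move_arm --pt "1 0.0006 0.002 0 -0.035" --pt "1 0.0012 0.004 0 -0.07" --pt "1 0.0018 0.006 0 -0.105" --pt "1 0.0024 0.008 0 -0.14" --pt "1 0.003 0.01 0 -0.175" --pt "1 0.0035 0.011 0 -0.21" --pt "1 0.0037 0.0122 0 -0.245" --pt "1 0.0037 0.0122 0 -0.28" --pt "1 0.0037 0.0122 0 -0.315" --pt "1 0.0037 0.0122 0 -0.345" --pt "1 0.0037 0.0122 0 -0.345" --pt "1 0.0037 0.0122 0 -0.345"

```text
time: 34.1
ee_pos: [0.541, -0.1861, 0.0818]
tool_rot: [-0.131, 0.991, -0.001, 0.001]
ft_force: [1.0, -5.9, 15.8]
opening: 0.0093
grip_force: 61.8
```

```bash
python3 st.py; python3 -c "
from h import *
go((.5,-.2,.2),106.2)"
```

```text
loc [ 1.5 -3.7] z 0.0818 F [ 1.  -5.9 15.8] Fx_cr -6.0 Fy_cr 0.7 T [-1.26 -0.07  0.02] open 0.0093 t 34.1
pos [ 0.541  -0.1861  0.0818] yawy 105.09 t 34.1 F [ 1.  -5.9 15.8] -> inc [ 0.1434 -0.01   -0.3942] turn -0.0062 rows 3.0
```

>>> move_arm --pt "1 0 -0.003 -0.001 -0.006" --pt "1 0 -0.005 -0.003 -0.006" --pt "1 0 -0.005 -0.003 -0.006"

```text
time: 34.35
ee_pos: [0.5405, -0.1866, 0.0818]
tool_rot: [-0.141, 0.99, -0.0, 0.0]
ft_force: [-0.1, -1.8, 7.1]
opening: 0.0092
grip_force: 60.2
```

```bash
python3 st.py
```

```text
loc [ 1.1 -3.1] z 0.0818 F [-0.1 -1.8  7.1] Fx_cr -1.7 Fy_cr 0.6 T [-0.35 -0.05  0.04] open 0.0092 t 34.35
```

>>> move_arm --pt "0 0 0 -0.001 0" --pt "0 0 0 -0.001 0" --pt "0 0 0 -0.001 0" --pt "0 0 0 -0.001 0" --pt "0 0 0 -0.001 0" --pt "0 0 0 -0.001 0" --pt "0 0 0 -0.001 0" --pt "0 0 0 -0.05 0" --pt "0 0 0 -0.12 0" --pt "0 0 0 -0.2 0" --pt "0 0 0 -0.3 0" --pt "0 0 0 -0.36 0"

```text
time: 35.35
ee_pos: [0.541, -0.1861, 0.1933]
tool_rot: [-0.141, 0.99, -0.0, 0.001]
ft_force: [-0.1, 0.8, 0.5]
opening: 0.0856
grip_force: 0.0
```

```bash
cat > fin.py <<'E'
from ms import *
a,P=snap('wrist','w20.png'); s=monitor.read_state(); print(s['ee_pos'].round(3),s['opening'],'t',s['time'])
g=cv2.cvtColor(a,cv2.COLOR_RGB2HSV).astype(int)
m=((g[...,0]>=17)&(g[...,0]<36)&(g[...,1]>120)&(g[...,2]>60)).astype(np.uint8); m=cv2.morphologyEx(m,cv2.MORPH_OPEN,np.ones((3,3),np.uint8))
for c in cv2.findContours(m,cv2.RETR_EXTERNAL,cv2.CHAIN_APPROX_NONE)[0]:
    if cv2.contourArea(c)<150: continue
    for z in(.05,.096):
        l=np.array([loc(ray(P,q,z)) for q in c[:,0].astype(float)])
        if abs(l.mean(0)).max()<80: print('brass z',z,cv2.contourArea(c),l.min(0),l.max(0),[loc(ray(P,q,z)).tolist() for q in cv2.approxPolyDP(c,2.5,True)[:,0].astype(float)])
w=((g[...,1]<60)&(g[...,2]>150)).astype(np.uint8)
for c in cv2.findContours(w,cv2.RETR_EXTERNAL,cv2.CHAIN_APPROX_NONE)[0]:
    if cv2.contourArea(c)<150: continue
    l=np.array([loc(ray(P,q,.05)) for q in c[:,0].astype(float)])
    if abs(l.mean(0)).max()<120: print('white',cv2.contourArea(c),l.min(0),l.max(0))
E
python3 fin.py
```

```text
[ 0.542 -0.186  0.196] 0.08526985735081907 t 35.4
brass z 0.05 739.5 [-15.4 -36.6] [19.9 15.1] [[-10.0, 11.0], [-8.0, 5.7], [-14.1, 5.7], [-15.3, -0.7], [-12.2, -1.8], [-15.4, -5.1], [-3.0, -22.8], [-3.1, -35.4], [5.5, -36.6], [6.5, -22.8], [19.0, -9.4], [19.8, -0.7], [15.5, 8.9], [5.3, 14.1], [11.4, 8.9], [8.4, 4.6], [10.5, -0.7], [17.8, -1.8], [12.6, -2.9], [11.6, -8.3], [5.4, -5.0], [5.4, 1.4], [0.2, 1.4], [-4.0, -9.4], [-6.9, 7.8], [3.3, 12.0], [3.3, 15.1]]
brass z 0.096 739.5 [-12.4 -16.8] [16.8 26. ] [[-7.9, 22.5], [-6.3, 18.2], [-11.4, 18.2], [-12.3, 12.9], [-9.8, 12.0], [-12.4, 9.3], [-2.1, -5.4], [-2.2, -15.8], [4.9, -16.8], [5.7, -5.4], [16.0, 5.7], [16.7, 12.9], [13.2, 20.8], [4.7, 25.1], [9.8, 20.8], [7.3, 17.3], [9.1, 12.9], [15.1, 12.0], [10.8, 11.1], [10.0, 6.6], [4.8, 9.3], [4.8, 14.7], [0.5, 14.7], [-3.0, 5.7], [-5.4, 19.9], [3.1, 23.4], [3.1, 26.0]]
white 542.5 [-66.4 -35.4] [ -5.1 -23.9]
white 4340.0 [-66.9 -35.4] [92.6 27.4]
```

The screw stands upright with its flange centred near x = +2 mm and the wing across the channel. The gripper is clear, so I'm handing in.

```bash
python3 -c "
from station import env
print(env.finish_job())"
```

```text
the job is handed in; nothing more can be done
None
```

I handed the job in at about 35 s of the 72 s allowed. The neck rest lies in the channel with its yoke at the open end, and the thumbscrew is home through both slots, turned a quarter turn and released. The final wrist image showed the wing across the channel and the arm clear. `finish_job` gave no verdict, and I took no last picture of the bystanders. On the first try the strap tipped off the open end, so I laid it flat on the table again and re-seated it deeper.

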